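# Hang the seed tamper in its sprung tool ring

## Task

The wooden tamper with the oblong head is drying handle-down in a terracotta pot: take it out and put it back in the tool ring on the bench post, handle first, down through the ring and past its spring until the head sits fully home on the ring, then let go. The ring's arm has been knocked round on its post, so find the hole by gentle feel and never force the tool or the gripper against the holder. Leave the pot and everything else where it stands.

Things in the scene. Friction and masses are not known exactly. Their poses are not given: they have to be found in the camera images.
- holder: Fixed steel bench tool holder: flange 84 mm across, 8 thick; post 20 across, 115 tall. A level arm, clamped on the post by a sleeve 34 across (78 to 112 mm high), ends in a vertical collar (the ring). Origin: post axis at bench height, z up. The arm should point along -x but stands up to 0.33 rad to either side, turned about the post; it is clamped hard and does not yield. Its turn is not measured.
- ring_nominal (a point): Where the bore's centre would be, at the collar's top face (125 mm up), were the arm not knocked: 90 mm from the post axis along the holder's -x. The true centre is at this height on the 90 mm arc about the post axis, up to 30 mm to either side. Collar: outer diameter 41, bore 30, square-edged mouth, bottom 75 mm above the bench. Axes as holder.
- bracket_nominal (a point): Middle of the arm's top face, were it not knocked, 42 mm from the post axis. The arm is 18 mm wide, 12 mm thick, its top 24 mm below the collar's top face. Axes as holder.
- leaf_nominal (a point): Tip of the collar's spring leaf at rest, were the arm not knocked. The collar is two rings (12 and 10 mm tall) joined by bars; between them, 16 to 40 mm below the top, on the side away from the post, the leaf stands 5 mm into the bore. It presses the handle sideways with 7 to 11 N: past it the tool does not fall by itself but must be pushed down, with some 4 to 15 N. Axes as holder.
- tamper: Seed tamper to hang: oblong block head of pale wood 84 x 52 x 30 mm (edges rounded 3) on a straight round handle 26 mm across, 110 long; butt chamfered 2 mm in radius over 3. 170 to 340 g. Leans about 16 degrees handle-down in the pot. Origin on the handle's axis 35 mm from the butt, 75 from the head. z along the handle to the head, x along the 84, y across the 52 (about level: it leans in its x-z plane).
- tamper_head (a point): Centre of the head's underside, where the handle joins it (this face comes to rest on the collar's top face). Axes as tamper; the head extends 30 mm from here along +z.
- tamper_butt (a point): Centre of the free end of the handle, 110 mm from tamper_head along -z. Axes as tamper.
- pot: Terracotta pot in which the oblong tamper stands: round, 86 mm tall, 54 mm across the foot, 69 mm across the rim, bore 52 mm at the rim, inner floor 6 mm above the bench, 450 g, loose. Origin: centre of its underside, z up.
- pot_b: A second, equal pot with another tool in it. Origin: centre of its underside. Leave it.
- tamper_round: Another tamper, round head (54 mm across, 22 mm thick) on a thinner 18 mm handle, leaning in the second pot, top about 140 mm above the bench. Origin on the handle's axis 38 mm from its butt. Leave it.
- spray: White plastic bottle, 68 mm across, 150 mm tall. Origin: centre of its underside. Leave it.
- seed_jar: Glass jar with a lid, 68 mm across, 100 mm tall. Origin: centre of its underside. Leave it.
- pipe_cap: Grey plastic pipe cap, open end up, 42 mm across, 36 mm tall. Origin: centre of its underside. Leave it.
- pipe_tee: White plastic pipe tee lying flat, 90 mm along its x, branch 47 mm out along its y, 38 mm tall. Origin under the crossing. Leave it.
- trowel: Hand trowel lying flat, about 300 mm long along its x (wooden handle towards -x, 170 mm; steel blade to +x), 25 mm tall. Origin at the blade's root. Leave it.
- label_box: Small grey plastic box with one divider, 110 x 75 x 45 mm. Origin: centre of its underside. Leave it.
Not all that is in view belongs to the job. Leave any pink or purple look-alike of the pot alone.

How it is judged:
By the outcome, as a careful person would: the job done as asked, in the order asked, and still so for the second after the job is handed in, with the robot touching nothing.
It also fails if it takes over 51 s, if anything falls off the work surface, if the arm or the gripper's body presses on something with over 40 N, if the wrist force passes 120 N, or if a joint passes its speed limit or range.

## Robot

A 6-joint arm with a two-finger parallel gripper is mounted at the origin on the work surface. World frame = base frame: x ahead of the robot, y to its left, z up, the work surface at z = 0. Lengths are in m, angles in rad, forces in N, time in s.
With the tool pointing down it reaches from about 0.275 to 0.825 m from the base axis. Payload 4.9 kg.
Tool frame: the origin (TCP) lies at the very end of the fingers, on their centre line; the grasp point (between the pads) lies 19 mm behind it; z points along the fingers, y is the direction in which the jaws open and shut (so a half turn about z gives the same grasp; the last joint's range is limited). The gripper opens to 85 mm and grips with 20 to 120 N. Pads are 22 mm wide; open, the fingers measure 114 mm over their backs; the gripper's body (76 mm by 85 mm) begins 54 mm behind the grasp point. The pads swing forward as they close: fully open they stand 13 mm farther back than shut.
Start: joints at [-1.434, 0.326, -0.193, 1.052, 0, 1.437], TCP at [0.147, -0.53, 0.231] pointing down, gripper open.
Joint ranges: [-2.65, 2.65], [-0.97, 1.79], [-1.3, 1.35], [-1.93, 2.1], [-1.47, 1.37], [-3.14, 3.14]. Speed limits (rad/s): [2.57, 2.57, 3.14, 3.14, 3.14, 3.14].

## Interface

Orientations are given as [roll, pitch, yaw] about the fixed x, y, z axes, in that order (R = Rz(yaw) Ry(pitch) Rx(roll)).
In Python, from cell import * gives the robot as it stands.
- The arm moves only by the tool play_rows, never from a script. Its arguments are lists of equal length, an entry for each row: "xyz": the shift along the tool's x, y, z each as a share of 30 cm, from -1 to 1, a list of three; "spin": the turn about the tool's z as a share of pi/2 rad, from -1 to 1; "jaw": the gripper command: -1 is fully open, 1 is shut, values between are in proportion. In form: {"xyz": [[tx, ty, tz], ...], "spin": [spin, ...], "jaw": [jaw, ...]}. A call has 1 to 20 rows; each row shifts and turns the commanded pose from where the row before left it, along the tool's axes as they then stand; what a row does not reach is not made up. A row lasts 1/8 s, in which the tool goes at most 62.5 mm and 10.7 degrees, less where a joint would pass 70% of its speed; a pose out of reach is approached as far as the arm can. A call with a number of a shift or a turn outside -1 to 1 is refused whole. A call with a gripper value outside its range is refused whole. The fingers move at their own pace and stop on an object; the grip force is fixed at half the most. Time passes only in rows, so rows that do not move let the fingers close. It gives the time, the measured TCP pose, the force and the opening at its end, in the units of the state.
- observe(): the state, without advancing time (a new reading comes with each control period).
- get_image(name): name is "scene" or "side" or "wrist"; returns the picture (400x640x3 uint8, red, green, blue); there is no depth.
- get_calibration(name): a dict with "mtx" (3x3 intrinsics, pixels), "k1" (the pictures are not rectified: a ray, as slopes to the right and down, at radius r is drawn at 1 + k1 r^2 times it, then the intrinsics apply), "world_from_camera" (4x4, takes a point from camera to world coordinates); the wrist camera has in their place "hand_eye" (4x4, takes a point from camera to tool coordinates, whose origin is the TCP and whose axes are the flange's). Camera axes: x right, y down, z forward; pixel columns grow to the right and rows downward; lengths in m; the calibration is good to about 2 mm. A picture is of the moment at which its call begins: read the wrist's pose just before it. get_calibration takes no time and is no camera call.
- sign_off(): hands the job in, once; it reports no verdict.
The state is a dict: "t": time; "joint_positions": joint angles; "joint_velocities": joint speeds; "tau": joint torques, N m; "tool_pos": TCP position; "ee_rot": TCP orientation; "contact_force": force on the tool from outside, world axes, zero at the start; "ft_torque": the same for the moment, N m; "gripper_width": finger opening in m.
Only numpy, scipy, OpenCV 4.12 (cv2) and the standard library are available. Lean on these libraries where they do the work, as an engineer would, in place of code of your own. Each camera call takes 0.05 s, during which the arm holds its last target.

## Working session

There is one attempt and no reset: what is moved stays moved. The work goes in short steps, Python scripts to look and compute and a tool call to move; the robot and the scene stay as the last step left them, time stands still between calls to the robot, and variables do not carry over. Pictures are saved under pics/ and viewed, and the job is handed in when it is done.

Besides the shell and the picture viewer there is one more tool, called after ">>>" as name(argument=value, ...) on one line, values as JSON. play_rows: Moves the arm, as the interface text tells. Its arguments: {"type":"object","properties":{"xyz":{"type":"array","items":{"type":"array","items":{"type":"number"}}},"spin":{"type":"array","items":{"type":"number"}},"jaw":{"type":"array","items":{"type":"number"}}},"required":["xyz","spin","jaw"]}

```bash
ls; mkdir -p pics
python3 - <<'E'
from cell import *
import cv2,json
s=observe();print(s)
for n in("scene","side","wrist"):
    im=get_image(n);cv2.imwrite(f"pics/{n}0.png",im[:,:,::-1]);c=get_calibration(n);print(n,c)
E
```

```text
pics
{'t': 0.0, 'joint_positions': array([-1.43417706e+00,  3.26953688e-01, -1.93582485e-01,  1.05200976e+00,
        4.53266892e-06,  1.43659309e+00]), 'joint_velocities': array([ 0.00117233,  0.00046186, -0.00072454,  0.0007493 , -0.00067513,
       -0.00229304]), 'tau': array([ 2.34911698e-03, -4.43397760e+01,  2.62441921e+01,  1.52219954e-02,
       -2.18651610e-05,  4.56204248e-06]), 'tool_pos': array([ 0.14706843, -0.52936494,  0.23049703]), 'ee_rot': array([-3.13985938e+00, -2.38590812e-04,  2.70822295e-01]), 'contact_force': array([-0.13412366, -0.64399779, -0.28456196]), 'ft_torque': array([ 0.00027313,  0.01258742, -0.02148599]), 'gripper_width': 0.0854556772852669}
scene {'mtx': array([[452.7775694 ,   0.        , 316.44579599],
       [  0.        , 452.7775694 , 203.16374105],
       [  0.        ,   0.        ,   1.        ]]), 'k1': -0.04995589519842537, 'world_from_camera': array([[ 0.15957897,  0.79114524, -0.5904437 ,  1.24064899],
       [ 0.98714955, -0.13296472,  0.08863487, -0.10883286],
       [-0.00838513, -0.5970005 , -0.80219704,  1.08162759],
       [ 0.   
[... 362 characters left out ...]
0.74467962, -0.89285126],
       [ 0.00539936, -0.75163666, -0.65955529,  0.92811278],
       [ 0.        ,  0.        ,  0.        ,  1.        ]])}
wrist {'mtx': array([[325.33145673,   0.        , 318.12761143],
       [  0.        , 325.33145673, 203.74975448],
       [  0.        ,   0.        ,   1.        ]]), 'k1': -0.06259066738792475, 'hand_eye': array([[-9.27768623e-04, -9.45236769e-01, -3.26384114e-01,
         8.34028581e-02],
       [ 9.99999423e-01, -1.05364533e-03,  2.08883399e-04,
         6.02315082e-04],
       [-5.41337368e-04, -3.26383732e-01,  9.45237201e-01,
        -1.42697990e-01],
       [ 0.00000000e+00,  0.00000000e+00,  0.00000000e+00,
         1.00000000e+00]])}
```

View pics/scene0.png

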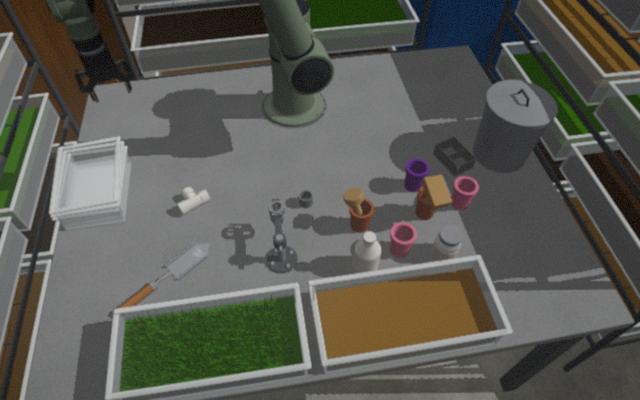

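View pics/side0.png

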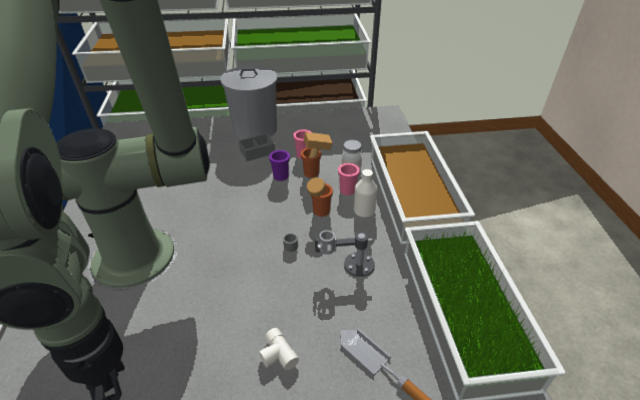

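View pics/wrist0.png

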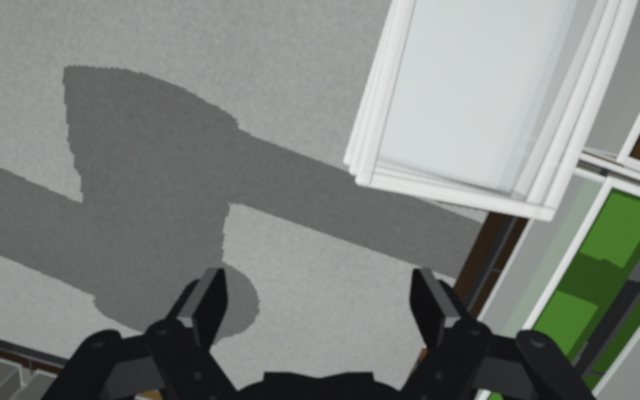

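The scene shows the oblong tamper at about (437,190) in the terracotta pot at (426,206). The round-headed one is at (354,198) in pot_b, the pink pots are at (464,192) and (402,239), the purple pot is at (416,175), and the holder is at (280,250). I'll take close crops next.

Run:
```python
import cv2
def crop(f,x0,y0,x1,y1,k,o):
    im=cv2.imread(f)[y0:y1,x0:x1];cv2.imwrite(o,cv2.resize(im,None,fx=k,fy=k,interpolation=cv2.INTER_CUBIC))
crop("pics/scene0.png",390,155,490,230,8,"pics/s0a.png")
crop("pics/scene0.png",255,190,325,280,6,"pics/s0b.png")
crop("pics/side0.png",270,120,370,195,8,"pics/d0a.png")
crop("pics/side0.png",300,220,390,285,8,"pics/d0b.png")
```

```text
(no output)
```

View pics/s0a.png

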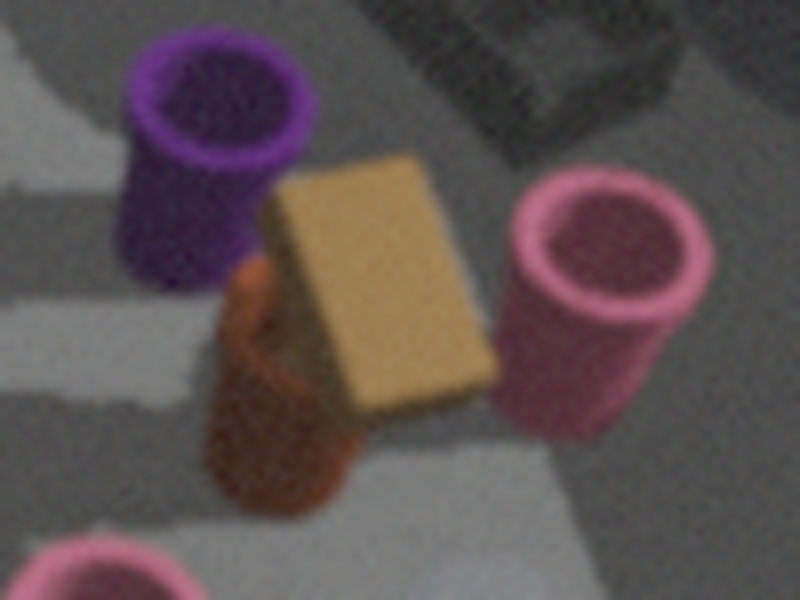

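View pics/s0b.png

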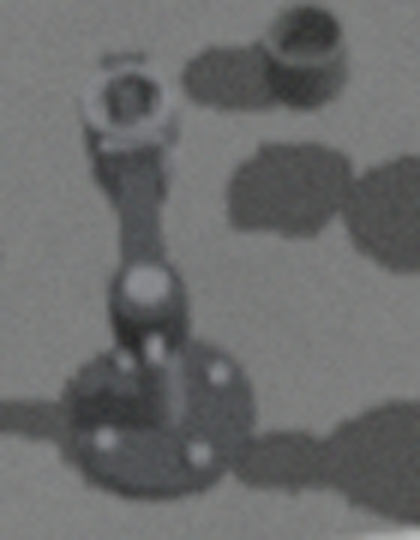

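View pics/d0a.png

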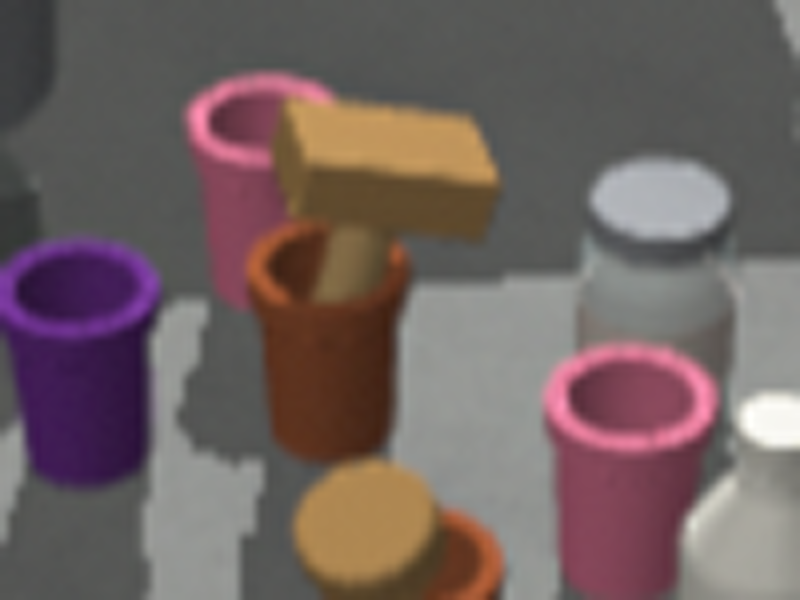

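View pics/d0b.png

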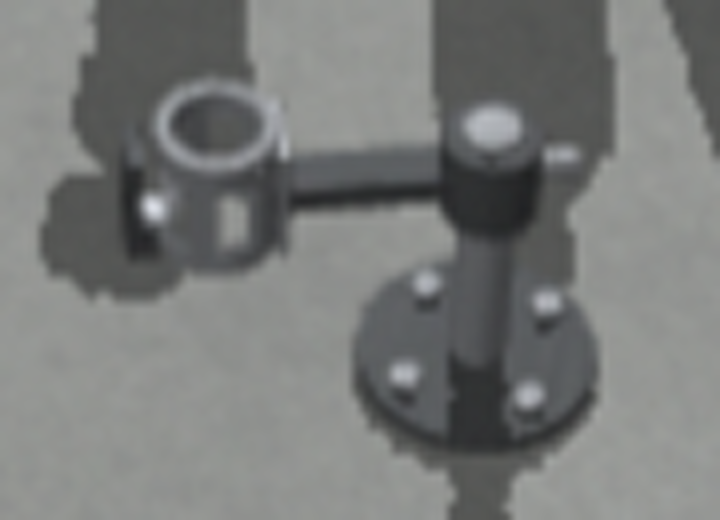

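The closest crops show the oblong head at scene (437,190), in the only terracotta pot with a rectangular head. Its +x end is the lower one. The ring centre is at scene (276.7,206.3) and side (326.9,235.6). Now I'll triangulate.

```bash
cat > h.py <<'E'
import numpy as np, cv2
from scipy.optimize import least_squares
from scipy.spatial.transform import Rotation as R
from cell import *
def T_tool(s):
    T=np.eye(4);T[:3,:3]=R.from_euler('xyz',s["ee_rot"]).as_matrix();T[:3,3]=s["tool_pos"];return T
def cam(n,s=None):
    c=get_calibration(n)
    W=c["world_from_camera"] if n!="wrist" else T_tool(s)@c["hand_eye"]
    return dict(K=np.array(c["mtx"]),k1=c["k1"],W=np.array(W))
def proj(c,P):
    P=np.atleast_2d(P);Q=(P-c["W"][:3,3])@c["W"][:3,:3]
    u=Q[:,:2]/Q[:,2:];r2=(u**2).sum(1,keepdims=True);u=u*(1+c["k1"]*r2)
    return u@c["K"][:2,:2].T+c["K"][:2,2]
def ray(c,p):
    d=(np.array(p,float)-c["K"][:2,2])/np.diag(c["K"])[:2];u=d.copy()
    for _ in range(20):u=d/(1+c["k1"]*(u@u))
    v=c["W"][:3,:3]@np.r_[u,1];return c["W"][:3,3],v/np.linalg.norm(v)
def onz(c,p,z):
    o,v=ray(c,p);return o+v*(z-o[2])/v[2]
def tri(obs):
    A=np.zeros((3,3));b=np.zeros(3)
    for c,p in obs:
        o,v=ray(c,p);M=np.eye(3)-np.outer(v,v);A+=M;b+=M@o
    return np.linalg.solve(A,b)
def snap(n,name,box=None,k=1):
    s=observe();im=get_image(n)[:,:,::-1];cv2.imwrite(f"pics/{name}_full.png",im)
    if box: x0,y0,x1,y1=box;im=cv2.resize(im[y0:y1,x0:x1],None,fx=k,fy=k,interpolation=cv2.INTER_CUBIC)
    cv2.imwrite(f"pics/{name}.png",im);return s
E
python3 - <<'E'
from h import *
S,D=cam("scene"),cam("side")
a=lambda o,k,*p:[np.array(o)+np.array(q)/k for q in p]
sp=a((255,190),6,(130,98),(148,283),(160,418)); dp=a((300,220),8,(215,125),(492,125),(477,355))
for n,z,p,q in zip(("ring","post","flange"),(.125,.115,.008),sp,dp):
    print(n,tri([(S,p),(D,q)]).round(4),onz(S,p,z).round(4),onz(D,q,z).round(4))
hs=a((390,155),8,(275,190),(415,157),(495,365),(365,410)); hd=a((270,120),8,(290,100),(470,118),(498,180),(315,165),(297,215),(485,238))
# head corners in tamper frame relative to head underside centre. +x end lower (leans +x)
e=1.0e-3;X,Y=.042-e,.026-e
cs=[(-X,-Y,.03),(-X,Y,.03),(X,Y,.03),(X,-Y,.03)]
cd=[(-X,Y,.03),(X,Y,.03),(X,-Y,.03),(-X,-Y,.03),(-X,-Y,0),(X,-Y,0)]
cs=np.array(cs);cd=np.array(cd)
def f(v):
    Rm=R.from_euler('ZYX',v[3:]).as_matrix()
    return np.r_[(proj(S,cs@Rm.T+v[:3])-hs).ravel(),(proj(D,cd@Rm.T+v[:3])-hd).ravel()]
r=least_squares(f,[.65,.2,.11,.1,.28,0],loss='soft_l1')
print(r.x.round(4),np.degrees(r.x[3:]).round(1));print(f(r.x).reshape(-1,2).round(1))
# pot rim
print("pot foot",onz(S,(390+285/8,155+490/8),0), "rim", onz(D,(270+328/8,120+265/8),.086))
Rm=R.from_euler('ZYX',r.x[3:]).as_matrix();print("butt",r.x[:3]-.11*Rm[:,2])
for n,p,q in (("roundhead",(354,195),(317,186)),("spraytop",(369,237),(368,174)),("jarlid",(451,235),(352,147)),("cap",(306,194),(291,237))): print(n,tri([(S,p),(D,q)]).round(3))
E
```

```text
ring [ 0.5271 -0.1084  0.1202] [ 0.5295 -0.1077  0.125 ] [ 0.5271 -0.1143  0.125 ]
post [ 0.6176 -0.1112  0.111 ] [ 0.6194 -0.1107  0.115 ] [ 0.6171 -0.1158  0.115 ]
flange [ 0.6187 -0.1137 -0.    ] [ 0.6232 -0.1136  0.008 ] [ 0.6171 -0.1206  0.008 ]
[ 0.5509  0.3193  0.1105  0.1264  0.2709 -0.0187] [ 7.2 15.5 -1.1]
[[-0.1 -0.1]
 [-0.7  0.1]
 [ 0.7  1.5]
 [-0.2  0.1]
 [-0.7 -0.6]
 [ 0.  -0.4]
 [ 0.5 -0.3]
 [-0.4 -0.8]
 [-0.3  0.9]
 [-0.3  0.3]]
pot foot [0.5442783 0.3171156 0.       ] rim [0.52986256 0.30956455 0.086     ]
butt [0.52195313 0.31356312 0.0045305 ]
roundhead [0.524 0.1   0.118]
spraytop [0.675 0.104 0.144]
jarlid [0.67  0.329 0.087]
cap [ 0.436 -0.02   0.037]
```

```bash
cat > plan.py <<'E'
from h import *
# tool yaw psi, tool down: R=Rz(psi)Rx(pi): tool x=(c,s,0), tool y=(s,-c,0), z=-z ; spin +a -> psi-a
def rows(tgt,psi,n,jaw,s=None,sub=None):
    s=s or observe();p=np.array(s["tool_pos"]);y=s["ee_rot"][2]
    dpsi=psi-y;out=[];sp=[]
    d=(np.array(tgt)-p)/n
    q=p.copy();yy=y
    a=round(-dpsi/n/(np.pi/2),3)
    for i in range(n):
        r=np.array(tgt)-q; st=r/(n-i)
        c,sn=np.cos(yy),np.sin(yy)
        t=np.array([c*st[0]+sn*st[1], sn*st[0]-c*st[1], -st[2]])/.3
        t=t.round(3);out.append(t.tolist());sp.append(a)
        w=t*.3;q=q+np.array([c*w[0]+sn*w[1],sn*w[0]-c*w[1],-w[2]]);yy-=a*np.pi/2
    print("max step mm",max(np.linalg.norm(o)*300 for o in out),"spin deg",a*90)
    print('"xyz":',out,'"spin":',sp,'"jaw":',[jaw]*n, "end",q.round(4),round(yy,4))
E
python3 - <<'E'
from plan import *
rows((0.545,0.318,0.26),0.126+np.pi,18,-1)
E
```

```text
max step mm 52.21292943323522 spin deg -9.54
"xyz": [[0.113, -0.132, -0.005], [0.133, -0.111, -0.005], [0.15, -0.087, -0.005], [0.162, -0.061, -0.006], [0.17, -0.034, -0.005], [0.173, -0.005, -0.006], [0.172, 0.024, -0.005], [0.165, 0.052, -0.006], [0.155, 0.079, -0.005], [0.139, 0.103, -0.006], [0.12, 0.125, -0.005], [0.098, 0.143, -0.006], [0.073, 0.157, -0.005], [0.046, 0.167, -0.006], [0.017, 0.173, -0.005], [-0.011, 0.173, -0.006], [-0.04, 0.169, -0.005], [-0.067, 0.16, -0.006]] "spin": [np.float64(-0.106), np.float64(-0.106), np.float64(-0.106), np.float64(-0.106), np.float64(-0.106), np.float64(-0.106), np.float64(-0.106), np.float64(-0.106), np.float64(-0.106), np.float64(-0.106), np.float64(-0.106), np.float64(-0.106), np.float64(-0.106), np.float64(-0.106), np.float64(-0.106), np.float64(-0.106), np.float64(-0.106), np.float64(-0.106)] "jaw": [-1, -1, -1, -1, -1, -1, -1, -1, -1, -1, -1, -1, -1, -1, -1, -1, -1, -1] end [0.5449 0.318  0.2601] 3.2679
```

>>> play_rows(xyz=[[0.113,-0.132,-0.005],[0.133,-0.111,-0.005],[0.15,-0.087,-0.005],[0.162,-0.061,-0.006],[0.17,-0.034,-0.005],[0.173,-0.005,-0.006],[0.172,0.024,-0.005],[0.165,0.052,-0.006],[0.155,0.079,-0.005],[0.139,0.103,-0.006],[0.12,0.125,-0.005],[0.098,0.143,-0.006],[0.073,0.157,-0.005],[0.046,0.167,-0.006],[0.017,0.173,-0.005],[-0.011,0.173,-0.006],[-0.04,0.169,-0.005],[-0.067,0.16,-0.006],[0,0,0],[0,0,0]], spin=[-0.106,-0.106,-0.106,-0.106,-0.106,-0.106,-0.106,-0.106,-0.106,-0.106,-0.106,-0.106,-0.106,-0.106,-0.106,-0.106,-0.106,-0.106,0,0], jaw=[-1,-1,-1,-1,-1,-1,-1,-1,-1,-1,-1,-1,-1,-1,-1,-1,-1,-1,-1,-1])

```text
t: 2.65
tool_pos: [0.5443, 0.3172, 0.2599]
ee_rot: [-3.141, -0.002, -3.016]
contact_force: [-0.4, -0.3, -0.3]
gripper_width: 0.0851
```

Run:
```python
from h import *
s=snap("wrist","w1");print(s["t"],s["tool_pos"],s["ee_rot"],s["contact_force"],s["joint_positions"])
```

```text
2.65 [0.54429462 0.31719752 0.2599275 ] [-3.14074754e+00 -1.67936656e-03 -3.01588594e+00] [-0.38768922 -0.26258355 -0.25234677] [ 4.10719902e-01  4.64740244e-01  9.00835232e-02  1.19798884e+00
 -3.38836858e-04  2.85012791e-01]
```

View pics/w1.png

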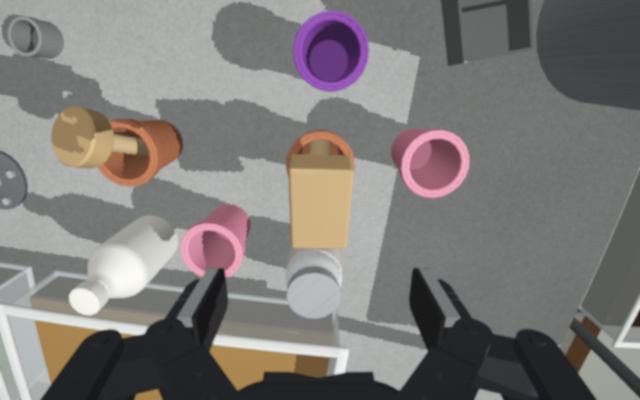

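Run:
```python
import cv2
im=cv2.imread("pics/w1_full.png")[120:260,270:375];cv2.imwrite("pics/w1c.png",cv2.resize(im,None,fx=4,fy=4,interpolation=cv2.INTER_CUBIC))
```

```text
(no output)
```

View pics/w1c.png

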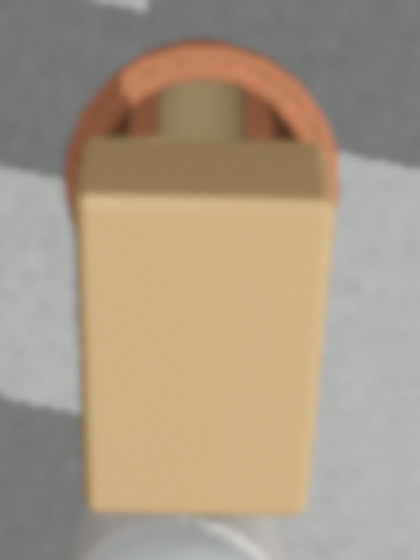

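The crop shows the top face with corners at crop (78,200), (334,200), (306,514) and (90,514), and the -x end face visible down to (84,142) and (328,142). I'll refine the pose from these.

Run:
```python
from h import *
s=dict(tool_pos=[0.54429462,0.31719752,0.2599275],ee_rot=[-3.14074754,-1.67936656e-03,-3.01588594])
W=cam("wrist",s)
hw=[np.array((270,120))+np.array(q)/4 for q in ((78,200),(334,200),(306,514),(90,514),(84,142),(328,142))]
S,D=cam("scene"),cam("side")
a=lambda o,k,*p:[np.array(o)+np.array(q)/k for q in p]
hs=a((390,155),8,(275,190),(415,157),(495,365),(365,410)); hd=a((270,120),8,(290,100),(470,118),(498,180),(315,165),(297,215),(485,238))
e=1e-3;X,Y=.042-e,.026-e
cs=np.array([(-X,-Y,.03),(-X,Y,.03),(X,Y,.03),(X,-Y,.03)])
cd=np.array([(-X,Y,.03),(X,Y,.03),(X,-Y,.03),(-X,-Y,.03),(-X,-Y,0),(X,-Y,0)])
# wrist: right = tool y = -sin.. tool y=(s,-c): psi=3.27 -> +world y ; so image right=+y
cw=np.array([(-X,-Y,.03),(-X,Y,.03),(X,Y,.03),(X,-Y,.03),(-X,-Y,0.001),(-X,Y,0.001)])
def g(v,cams):
    Rm=R.from_euler('ZYX',v[3:]).as_matrix();o=[]
    for c,m,p in cams:o.append((proj(c,m@Rm.T+v[:3])-p).ravel())
    return np.concatenate(o)
for cams in ([(W,cw,hw)],[(W,cw,hw),(S,cs,hs),(D,cd,hd)]):
    r=least_squares(g,[.55,.319,.11,.1,.28,0],args=(cams,))
    print(r.x.round(4),np.degrees(r.x[3:]).round(1),np.abs(r.fun).max().round(2))
```

```text
[ 0.5495  0.3188  0.1135  0.1091  0.2603 -0.0104] [ 6.2 14.9 -0.6] 1.8
[ 0.5505  0.319   0.111   0.1108  0.2518 -0.0089] [ 6.4 14.4 -0.5] 2.09
```

>>> play_rows(xyz=[[-0.033,0.004,0],[0,0,0.1],[0,0,0.1],[0,0,0.1],[0,0,0.1],[0,0,0.06],[0,0,0.047],[0,0,0]], spin=[0,0,0,0,0,0,0,0], jaw=[-1,-1,-1,-1,-1,-1,-1,-1])

```text
t: 3.7
tool_pos: [0.5543, 0.3193, 0.1079]
ee_rot: [-3.141, -0.001, -3.016]
contact_force: [0.2, 0.5, 0.7]
gripper_width: 0.0851
```

Run:
```python
from h import *
s=snap("side","d2",(260,90,360,165),8);print(s["t"],s["tool_pos"],s["ee_rot"],s["contact_force"])
```

```text
3.7 [0.55433359 0.31929776 0.10786931] [-3.14113930e+00 -1.43175997e-03 -3.01624292e+00] [0.16610746 0.48464106 0.73309559]
```

View pics/d2.png

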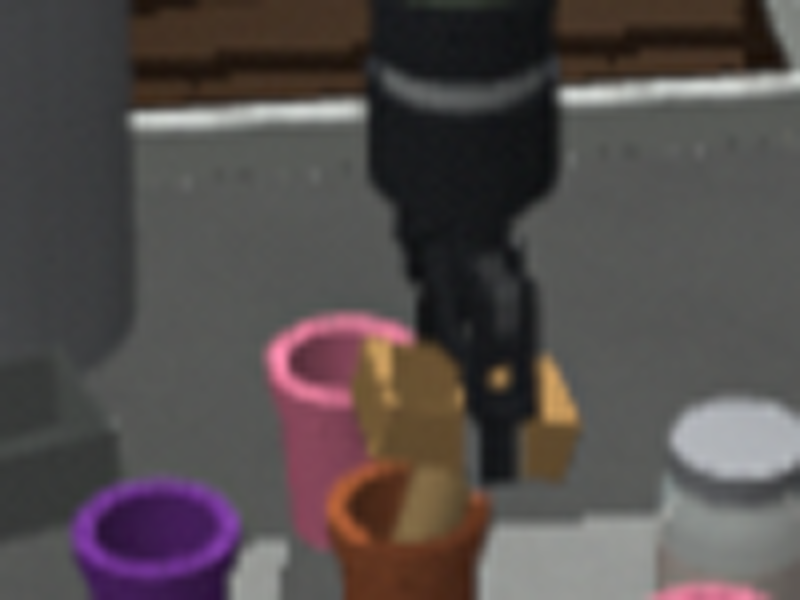

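>>> play_rows(xyz=[[0,0,0],[0,0,0],[0,0,0],[0,0,0],[0,0,0],[0,0,0],[0,0,0],[0,0,0]], spin=[0,0,0,0,0,0,0,0], jaw=[-0.1,0.1,0.3,1,1,1,1,1])

```text
t: 4.75
tool_pos: [0.5553, 0.3203, 0.1097]
ee_rot: [3.141, 0.002, -3.015]
contact_force: [0.0, -1.0, 6.4]
gripper_width: 0.0513
```

Run:
```python
from h import *
s=observe();print(s["t"],s["tool_pos"],s["ee_rot"],s["contact_force"],s["ft_torque"],s["gripper_width"])
```

```text
4.75 [0.55531379 0.32030951 0.10970114] [ 3.14120858e+00  1.91118115e-03 -3.01524688e+00] [ 4.85703265e-03 -9.87046287e-01  6.42950719e+00] [-0.14803968  0.14266802  0.0167928 ] 0.051318675920690254
```

>>> play_rows(xyz=[[0,0,-0.02],[0,0,-0.04],[-0.004,0,-0.04],[-0.006,0,-0.05],[0,0,-0.06],[0,0,-0.06],[0,0,-0.06],[0,0,-0.06],[0,0,-0.06],[0,0,0],[0,0,0]], spin=[0,0,0,0,0,0,0,0,0,0,0], jaw=[1,1,1,1,1,1,1,1,1,1,1])

```text
t: 6.12
tool_pos: [0.5573, 0.3203, 0.2432]
ee_rot: [-3.141, -0.001, -3.015]
contact_force: [-0.6, -0.7, -3.3]
gripper_width: 0.0511
```

Run:
```python
from h import *
s=snap("side","d3",(250,40,370,160),5);print(s["t"],s["tool_pos"],s["ee_rot"],s["contact_force"],s["ft_torque"],s["gripper_width"])
s=snap("scene","s3",(370,90,510,220),5)
```

```text
6.125 [0.55731597 0.32028613 0.24323059] [-3.14145240e+00 -5.57718034e-04 -3.01531185e+00] [-0.60686809 -0.68975914 -3.33197075] [ 0.00972995 -0.02545999 -0.0113855 ] 0.05110756434024356
```

View pics/d3.png

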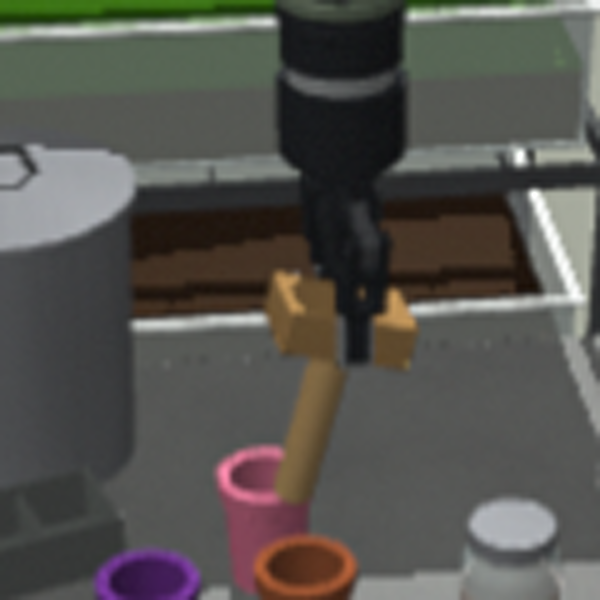

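View pics/s3.png

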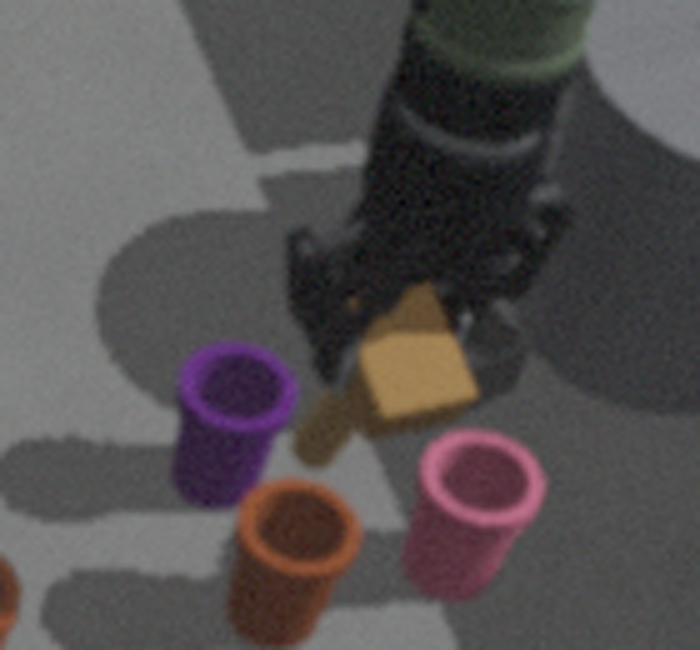

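Run:
```python
from plan import *
S=cam("scene")
for p in ((416,168),(361,207),(426,193),(402,231),(306,194)): print(p,onz(S,p,.086).round(3))
rows((.46,.17,.243),-3.0153,4,1)
s=observe();
```

```text
(416, 168) [0.43  0.307 0.086]
(361, 207) [0.541 0.119 0.086]
(426, 193) [0.524 0.308 0.086]
(402, 231) [0.635 0.208 0.086]
(306, 194) [ 0.472 -0.022  0.086]
max step mm 44.71207890492233 spin deg -0.0
"xyz": [[0.096, -0.114, -0.0], [0.096, -0.114, -0.0], [0.096, -0.114, -0.001], [0.096, -0.114, -0.0]] "spin": [np.float64(-0.0), np.float64(-0.0), np.float64(-0.0), np.float64(-0.0)] "jaw": [1, 1, 1, 1] end [0.4599 0.1699 0.2429] -3.0153
```

>>> play_rows(xyz=[[0.05,-0.06,0],[0.096,-0.114,0],[0.096,-0.114,0],[0.096,-0.114,0],[0.046,-0.054,0],[0,0,0.1],[0,0,0.1],[0,0,0.1],[0,0,0.08],[0,0,0.02],[0,0,0.01],[0,0,0]], spin=[0,0,0,0,0,0,0,0,0,0,0,0], jaw=[1,1,1,1,1,1,1,1,1,1,1,1])

```text
t: 7.72
tool_pos: [0.4611, 0.1703, 0.1212]
ee_rot: [3.142, 0.001, -3.015]
contact_force: [-0.0, 1.3, -3.0]
gripper_width: 0.0512
```

Run:
```python
from h import *
s=observe();print(s["t"],s["tool_pos"],s["ee_rot"],s["contact_force"],s["ft_torque"],s["gripper_width"])
```

```text
7.725 [0.46108125 0.1703084  0.12122761] [ 3.14150489e+00  1.12725799e-03 -3.01528527e+00] [-0.03606306  1.34488202 -3.03250041] [-0.00382753 -0.02894891  0.00227427] 0.051243879260606355
```

>>> play_rows(xyz=[[0,0,0.03],[0,0,0.015],[0,0,0.007],[0,0,0]], spin=[0,0,0,0], jaw=[1,1,1,1])

```text
t: 8.22
tool_pos: [0.4604, 0.1701, 0.1048]
ee_rot: [-3.142, -0.0, -3.015]
contact_force: [0.1, -0.4, -3.1]
gripper_width: 0.0513
```

>>> play_rows(xyz=[[0,0,0.007],[0,0,0.007],[0,0,0]], spin=[0,0,0], jaw=[1,1,1])

```text
t: 8.6
tool_pos: [0.4626, 0.1706, 0.103]
ee_rot: [3.141, 0.005, -3.015]
contact_force: [-1.2, -0.5, 13.1]
gripper_width: 0.0511
```

>>> play_rows(xyz=[[0.012,0,0],[0.014,0,0],[0.014,0,0],[0,0,0]], spin=[0,0,0,0], jaw=[1,1,1,1])

```text
t: 9.1
tool_pos: [0.4533, 0.1694, 0.1035]
ee_rot: [3.141, 0.01, -3.015]
contact_force: [4.6, -0.0, 7.4]
gripper_width: 0.0517
```

Run:
```python
from h import *
s=snap("side","d4",(230,110,340,210),6);print(s["t"],s["tool_pos"],s["ee_rot"],s["contact_force"],s["ft_torque"],s["gripper_width"])
```

```text
9.1 [0.45334376 0.16936485 0.10354416] [ 3.14149044  0.009942   -3.01542194] [ 4.61228735 -0.01385176  7.37262069] [ 0.05697593 -0.93090665 -0.0205851 ] 0.05169065273853223
```

View pics/d4.png

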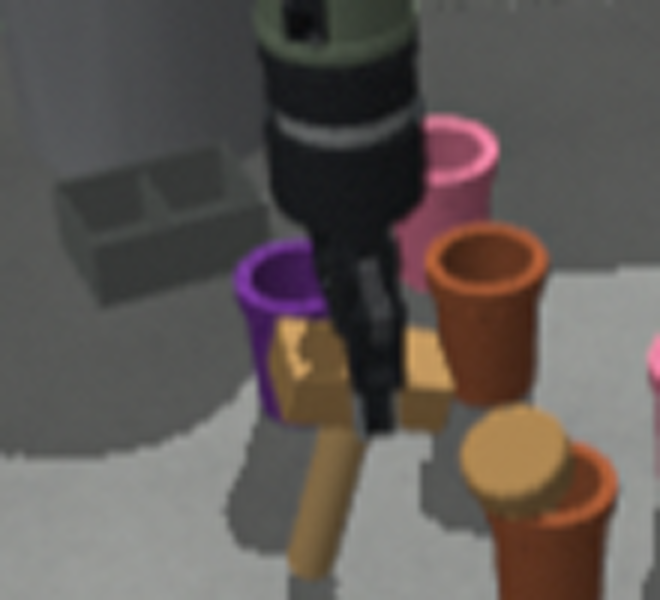

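>>> play_rows(xyz=[[0,0,0.007],[0.012,0,0.003],[0.014,0,0],[0.014,0,0],[0,0,0]], spin=[0,0,0,0,0], jaw=[1,1,1,1,1])

```text
t: 9.78
tool_pos: [0.448, 0.1688, 0.1041]
ee_rot: [3.141, 0.023, -3.016]
contact_force: [9.0, 0.6, 23.3]
gripper_width: 0.0516
```

Run:
```python
from h import *
s=snap("side","d5",(230,110,340,210),6);print(s["t"],s["tool_pos"],s["ee_rot"],s["contact_force"],s["ft_torque"],s["gripper_width"])
```

```text
9.775 [0.44796006 0.16880869 0.10413489] [ 3.14133536  0.02297219 -3.01571648] [ 9.01610516  0.61118996 23.29137336] [ 0.02616501 -2.24479068  0.02948401] 0.05164469433721728
```

View pics/d5.png

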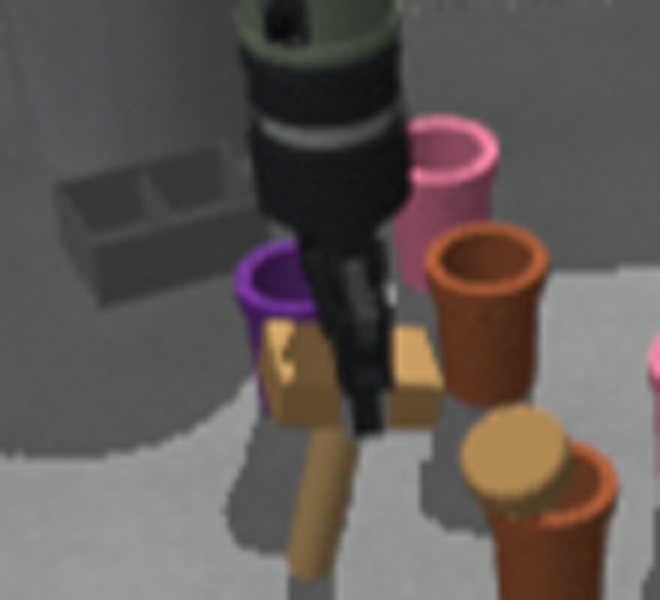

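>>> play_rows(xyz=[[0.014,0,0],[0.014,0,0],[0.014,0,0],[0,0,0],[0,0,0]], spin=[0,0,0,0,0], jaw=[1,1,1,1,1])

```text
t: 10.45
tool_pos: [0.4363, 0.1674, 0.1049]
ee_rot: [3.141, 0.025, -3.016]
contact_force: [7.3, -1.2, 30.1]
gripper_width: 0.0512
```

Run:
```python
from h import *
s=snap("side","d6",(230,110,340,210),6);print(s["t"],s["tool_pos"],s["ee_rot"],s["contact_force"],s["ft_torque"],s["gripper_width"])
```

```text
10.45 [0.43630281 0.16736022 0.10487285] [ 3.14133197  0.02451982 -3.01580049] [ 7.2505632  -1.23977379 30.07127889] [-0.1044077  -2.07757556  0.00518861] 0.05121408462481623
```

View pics/d6.png

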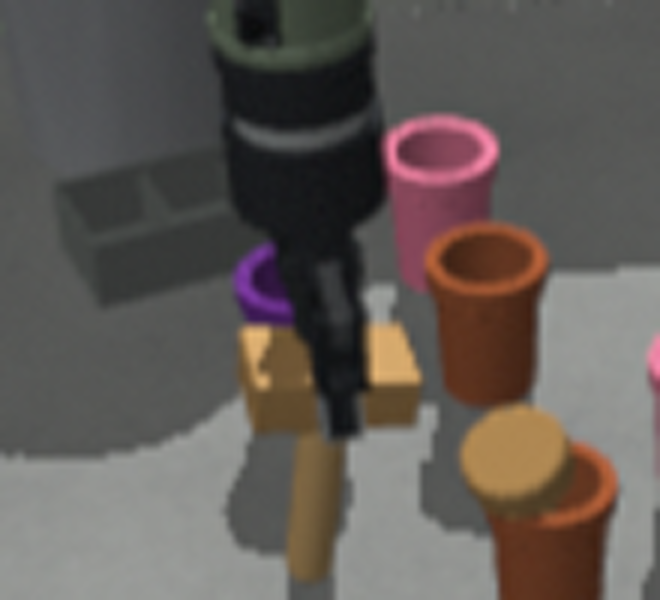

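>>> play_rows(xyz=[[0.01,0,0],[0.01,0,0],[0.006,0,0],[0,0,0],[0,0,0]], spin=[0,0,0,0,0], jaw=[1,1,1,1,1])

```text
t: 11.12
tool_pos: [0.4285, 0.1663, 0.1048]
ee_rot: [-3.142, 0.024, -3.016]
contact_force: [6.3, -1.2, 32.3]
gripper_width: 0.0513
```

Run:
```python
from h import *
s=snap("side","d7",(230,110,340,210),6);print(s["t"],s["tool_pos"],s["ee_rot"],s["contact_force"],s["ft_torque"],s["gripper_width"])
```

```text
11.125 [0.42851388 0.16628232 0.10483529] [-3.14155328  0.02439135 -3.01588129] [ 6.29036733 -1.18428751 32.29166006] [-0.21879961 -2.05316251  0.00292387] 0.05126868346904785
```

View pics/d7.png

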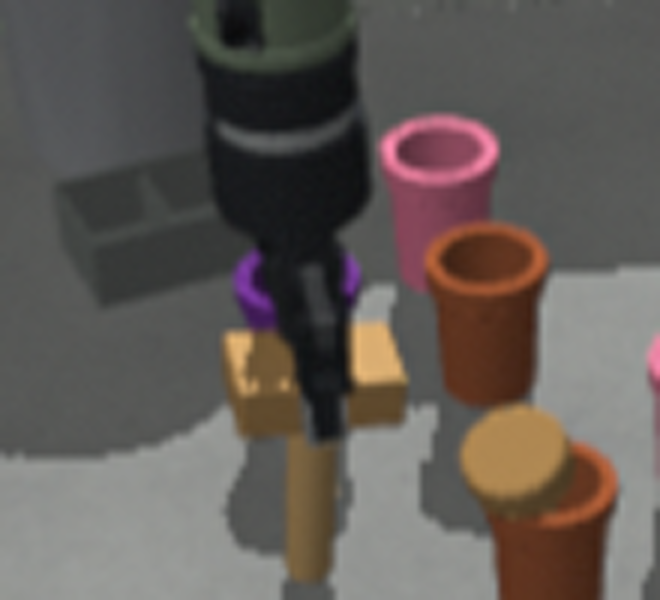

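Run:
```python
from h import *
im=cv2.imread("pics/d7_full.png")[160:215,255:310];cv2.imwrite("pics/d7c.png",cv2.resize(im,None,fx=10,fy=10,interpolation=cv2.INTER_CUBIC))
s=snap("scene","s7",(320,100,440,200),6)
s=snap("wrist","w7")
```

```text
(no output)
```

View pics/d7c.png

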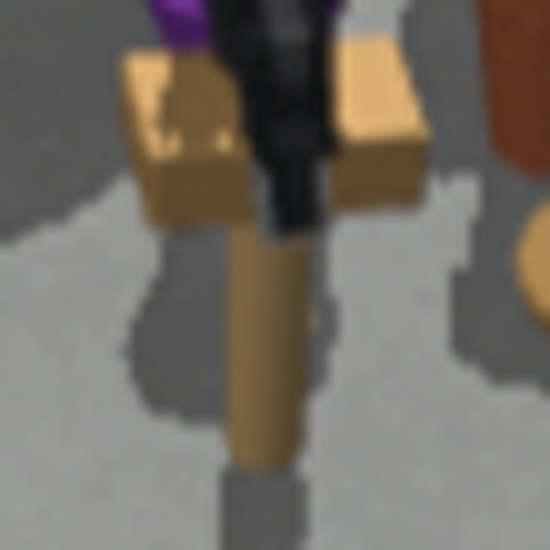

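View pics/s7.png

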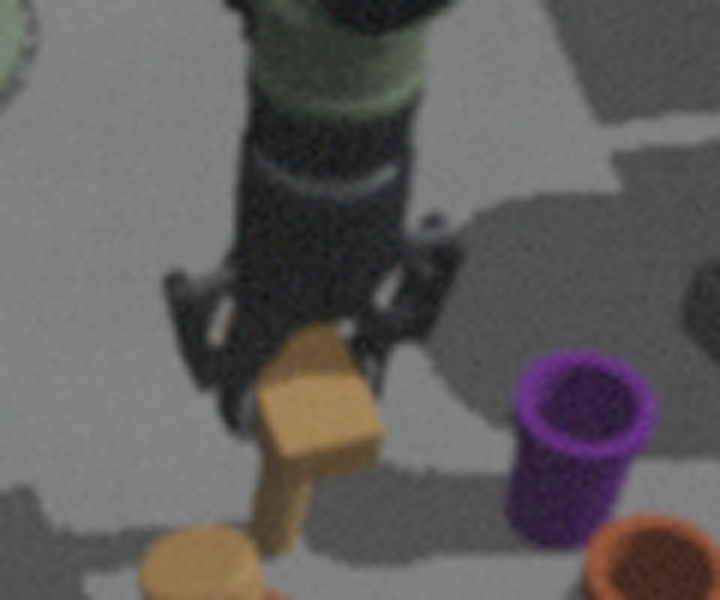

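View pics/w7.png

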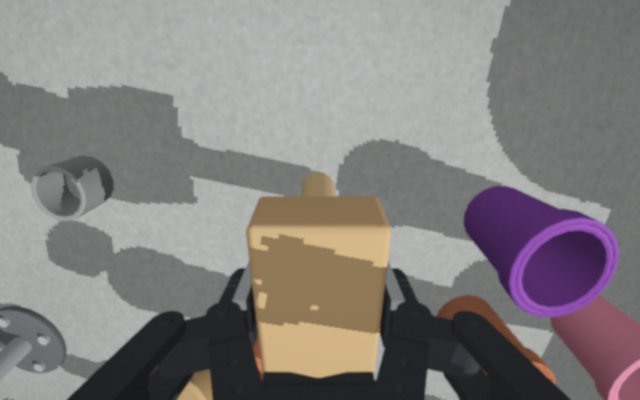

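```bash
cat > lean.py <<'E'
from h import *
c=get_calibration("wrist");C=dict(K=np.array(c["mtx"]),k1=c["k1"],W=np.array(c["hand_eye"]))
# tool frame: tamper x axis = -tool x (psi=pi+yaw): tamper pointing: head x+ end at tool -x. up = -tool z
def model(v):
    px,pz,th,yo,ya=v  # head underside centre in tool, lean (toward tamper +x)
    Rm=np.array([[-np.cos(th),0,-np.sin(th)],[0,1,0],[np.sin(th),0,-np.cos(th)]]) # cols: tamper x,y,z in tool
    cz,sz=np.cos(ya),np.sin(ya);Rm=np.array([[cz,-sz,0],[sz,cz,0],[0,0,1]])@Rm
    return Rm,np.array([px,yo,pz])
def fit(tl,tr,bl,br,fl,fr,butt):
    """pixel: -x-end top edge corners, -x-end bottom corners, +x-end top corners (or None), butt far rim point"""
    def f(v):
        Rm,o=model(v);X,Y=.041,.025
        P=lambda *a:proj(C,Rm@np.array(a)+o)[0]
        r=[P(-X,-Y,.03)-tl,P(-X,Y,.03)-tr,P(-X,-Y,0)-bl,P(-X,Y,0)-br]
        if fl is not None:r+=[P(X,-Y,.03)-fl,P(X,Y,.03)-fr]
        if butt is not None:r.append(P(-.0125,0,-.108)-butt)
        return np.concatenate(r)
    r=least_squares(f,[0,-.0,.1,0,0] if 0 else [0,-.01,.1,0,0])
    print("px,pz mm",(r.x[:2]*1e3).round(1),"lean deg",np.degrees(r.x[2]).round(2),"y mm",(r.x[3]*1e3).round(1),"yaw",np.degrees(r.x[4]).round(2));print(r.fun.reshape(-1,2).round(1).tolist());return r.x
E
python3 - <<'E'
from h import *
im=cv2.imread("pics/w7_full.png")[160:390,235:405];cv2.imwrite("pics/w7c.png",cv2.resize(im,None,fx=2.6,fy=2.6,interpolation=cv2.INTER_CUBIC)[:600])
im=cv2.imread("pics/w7_full.png")[165:245,240:400];cv2.imwrite("pics/w7d.png",cv2.resize(im,None,fx=5,fy=5,interpolation=cv2.INTER_CUBIC)[:600])
E
```

```text
(no output)
```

View pics/w7c.png

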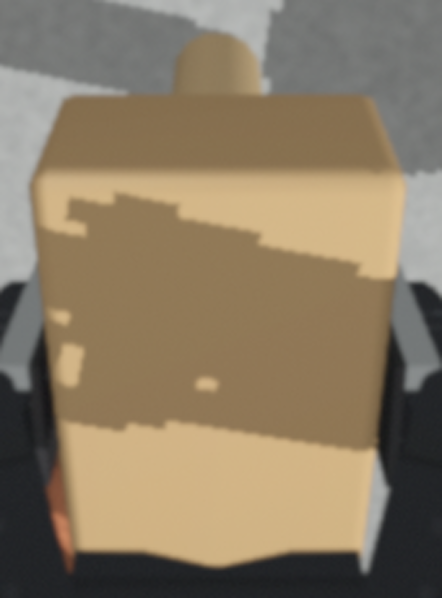

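View pics/w7d.png

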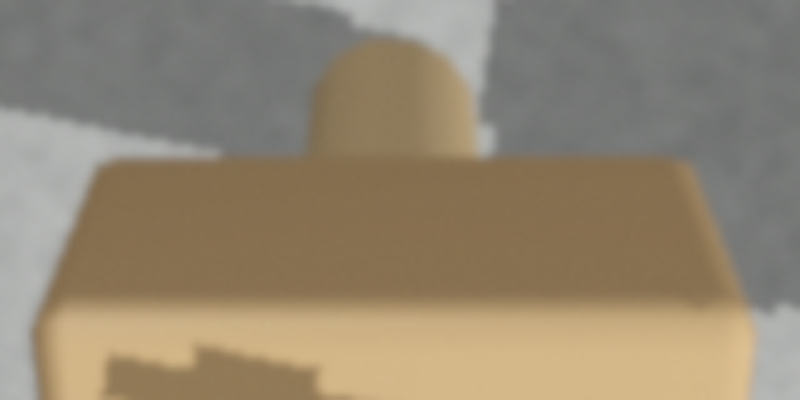

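Run:
```python
from lean import *
fit((248.8,226),(389.5,226),(260.5,196.6),(377.8,196.6),None,None,(319,172.6))
fit((248.8,226),(389.5,226),(260.5,196.6),(377.8,196.6),None,None,None)
```

```text
px,pz mm [ 1.9 -3.5] lean deg 5.39 y mm -0.5 yaw 0.03
[[-0.3, 1.5], [0.5, 1.4], [1.4, -2.2], [-1.5, -2.2], [-0.3, 1.5]]
px,pz mm [ 0.9 -6.1] lean deg 2.37 y mm -0.5 yaw 0.05
[[-0.8, 0.1], [0.9, 0.1], [1.3, -0.1], [-1.5, -0.1]]
```

>>> play_rows(xyz=[[0.01,0,0],[0.01,0,0],[0.009,0,0],[0,0,0],[0,0,0]], spin=[0,0,0,0,0], jaw=[1,1,1,1,1])

```text
t: 11.9
tool_pos: [0.4183, 0.1649, 0.1042]
ee_rot: [-3.141, 0.021, -3.016]
contact_force: [3.9, -1.3, 31.5]
gripper_width: 0.0512
```

Run:
```python
from h import *
s=snap("side","d8",(250,155,310,215),9);print(s["t"],s["tool_pos"],s["ee_rot"],s["contact_force"],s["ft_torque"],s["gripper_width"])
s=snap("wrist","w8",(240,155,400,245),5)
```

```text
11.9 [0.41832589 0.16494597 0.10419738] [-3.14146279  0.0213636  -3.0159796 ] [ 3.8534429  -1.3150009  31.46914559] [-0.25011573 -1.49965164 -0.09863442] 0.05118777708462196
```

View pics/d8.png

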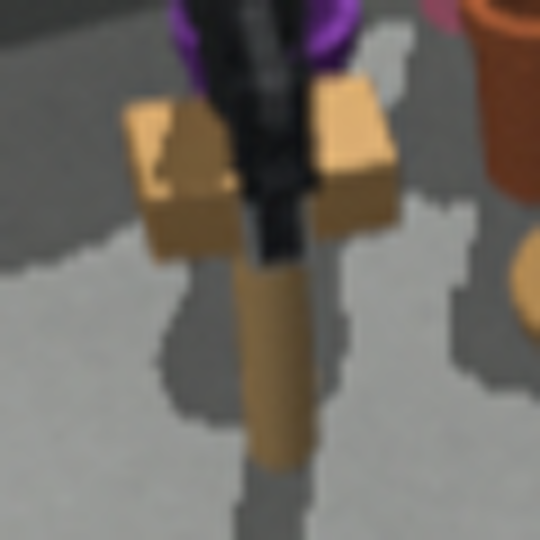

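View pics/w8.png

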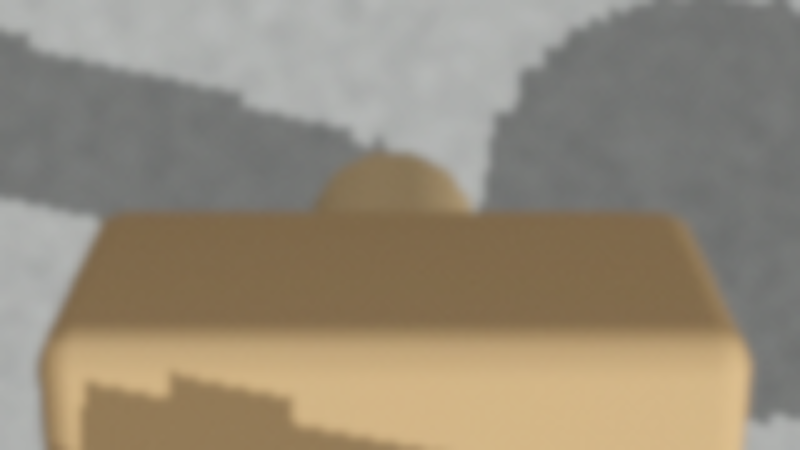

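Run:
```python
from lean import *
fit((249.3,222),(389,222),(261,197.8),(377,197.8),None,None,(318.5,185.4))
D=cam("side")
# side: predicted handle image centerline for lean a about y (approx along world x), butt centre from pixel
for a in (0,1,2,3):
    b=onz(D,(250+282/9,155+462/9),0.002); t=np.radians(a)
    P=np.array([b+np.array([np.sin(t)*l,0,np.cos(t)*l]) for l in (0,.1)]);q=(proj(D,P)-(250,155))*9;print(a,q.round(1).tolist(),b.round(4))
```

```text
px,pz mm [ 0.5 -5.5] lean deg 0.82 y mm -0.5 yaw 0.06
[[-0.5, 1.1], [0.5, 1.1], [1.4, -1.7], [-1.4, -1.7], [0.2, 1.1]]
0 [[282.0, 462.0], [262.9, 238.8]] [0.4177 0.151  0.002 ]
1 [[282.0, 462.0], [268.1, 238.5]] [0.4177 0.151  0.002 ]
2 [[282.0, 462.0], [273.4, 238.2]] [0.4177 0.151  0.002 ]
3 [[282.0, 462.0], [278.6, 237.9]] [0.4177 0.151  0.002 ]
```

>>> play_rows(xyz=[[0,0,-0.006],[0,0,-0.005],[0,0,-0.003],[0,0,0]], spin=[0,0,0,0], jaw=[1,1,1,1])

```text
t: 12.5
tool_pos: [0.4124, 0.1643, 0.1042]
ee_rot: [3.141, 0.009, -3.015]
contact_force: [4.6, 0.4, 9.6]
gripper_width: 0.0514
```

Run:
```python
from h import *
s=snap("wrist","w9",(240,155,400,245),5);print(s["t"],s["tool_pos"],s["ee_rot"],s["contact_force"],s["ft_torque"],s["gripper_width"])
s=snap("side","d9",(250,155,310,215),9)
```

```text
12.5 [0.41237656 0.16427411 0.10422021] [ 3.14123082  0.00909253 -3.01548615] [4.63534729 0.40192906 9.5930808 ] [ 0.15187963 -1.617042    0.01376663] 0.05141919767115798
```

View pics/d9.png

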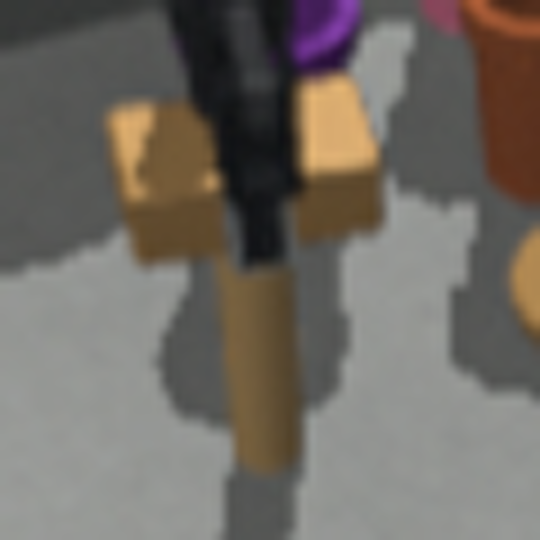

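View pics/w9.png

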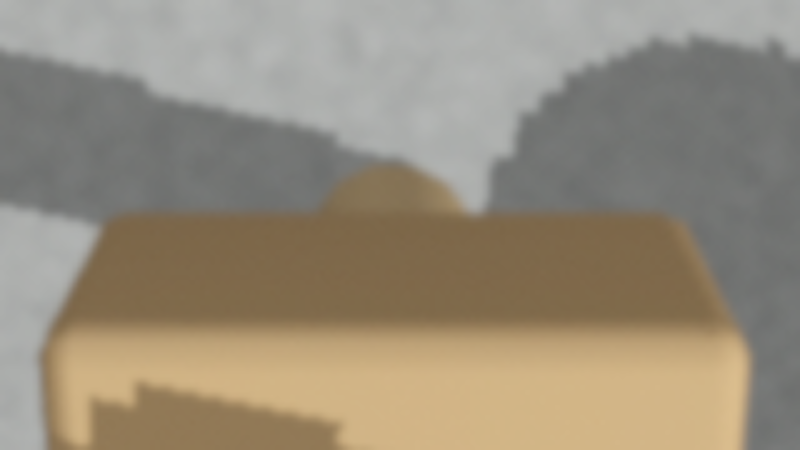

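>>> play_rows(xyz=[[-0.006,0,-0.003],[-0.004,0,-0.002],[0,0,0]], spin=[0,0,0], jaw=[1,1,1])

```text
t: 12.98
tool_pos: [0.4125, 0.1643, 0.1042]
ee_rot: [3.141, 0.003, -3.015]
contact_force: [5.1, 0.5, 6.0]
gripper_width: 0.0514
```

Run:
```python
from h import *
s=snap("wrist","w10",(240,155,400,245),5);print(s["t"],s["tool_pos"],s["ee_rot"],s["contact_force"],s["ft_torque"],s["gripper_width"])
```

```text
12.975 [0.4125242  0.1642719  0.10423695] [ 3.14117275  0.00321543 -3.01540304] [5.12389645 0.50017568 6.03847423] [ 2.63326081e-01 -1.64663666e+00  5.23561259e-04] 0.051424659455587565
```

>>> play_rows(xyz=[[-0.006,0,0],[-0.006,0,-0.002],[0,0,0]], spin=[0,0,0], jaw=[1,1,1])

```text
t: 13.4
tool_pos: [0.4137, 0.1644, 0.1043]
ee_rot: [3.141, -0.001, -3.015]
contact_force: [2.0, 1.1, 8.0]
gripper_width: 0.0511
```

Run:
```python
from h import *
s=snap("wrist","w11",(240,155,400,245),5);print(s["t"],s["tool_pos"],s["ee_rot"],s["contact_force"],s["ft_torque"],s["gripper_width"])
s=snap("side","d11",(250,155,310,215),9)
```

```text
13.4 [0.41372219 0.16443212 0.10428309] [ 3.14115544e+00 -1.28833590e-03 -3.01514146e+00] [1.99071763 1.12526062 7.97232296] [ 0.19766916 -0.44361418  0.00423945] 0.051138761928581536
```

View pics/d11.png

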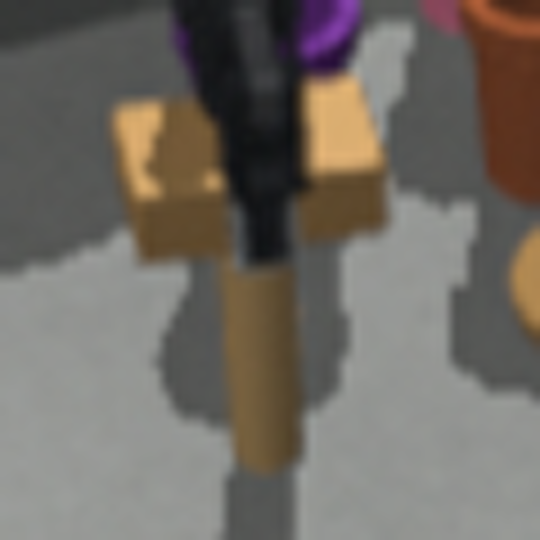

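View pics/w11.png

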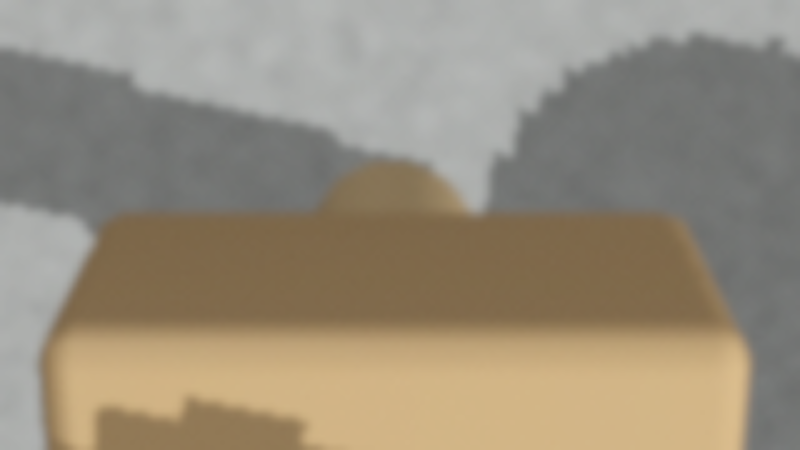

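>>> play_rows(xyz=[[-0.003,0,-0.003],[0,0,0],[0,0,0],[0,0,0]], spin=[0,0,0,0], jaw=[1,-0.3,-0.3,-0.3])

```text
t: 14.0
tool_pos: [0.4144, 0.1643, 0.1045]
ee_rot: [-3.141, -0.002, -3.015]
contact_force: [-0.3, -0.2, -0.2]
gripper_width: 0.0554
```

Run:
```python
from h import *
s=snap("wrist","w12",(240,155,400,245),5);print(s["t"],s["tool_pos"],s["ee_rot"],s["contact_force"],s["ft_torque"],s["gripper_width"])
s=snap("side","d12",(250,155,310,215),9)
```

```text
14.0 [0.41443479 0.16425909 0.10451   ] [-3.14145129e+00 -1.77425630e-03 -3.01527344e+00] [-0.33204752 -0.18195486 -0.15537424] [-0.05251328 -0.01016969  0.02018482] 0.05543538152849232
```

View pics/d12.png

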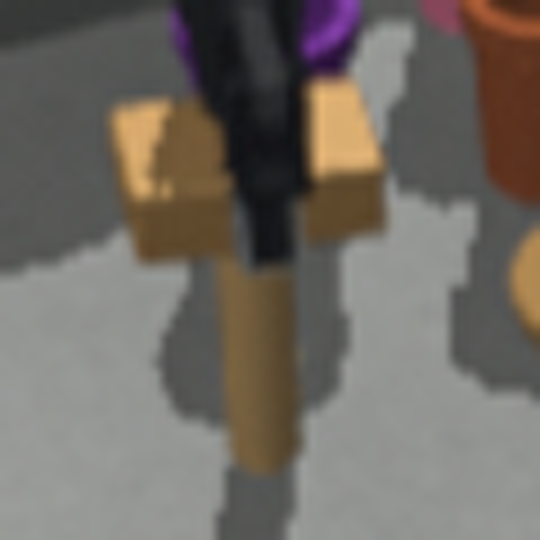

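View pics/w12.png

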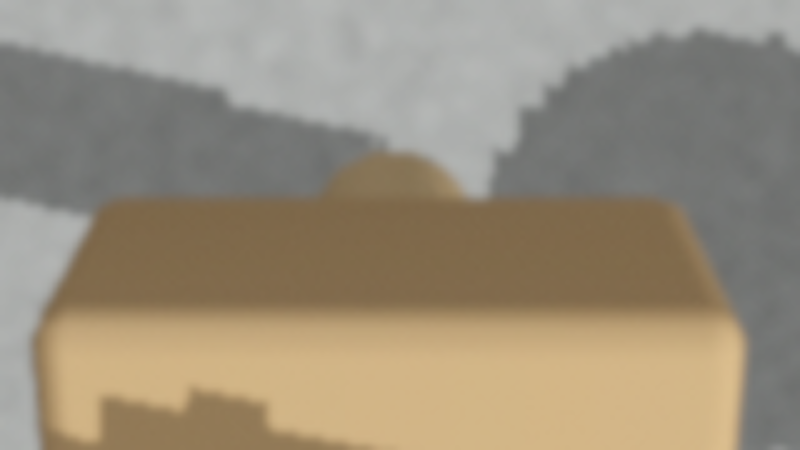

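The tamper now stands free and upright on its butt, with force about 0. I'll raise slightly and regrip it vertical.

>>> play_rows(xyz=[[0,0,-0.007],[0,0,-0.006],[0,0,0],[0,0,0],[0,0,0],[0,0,0],[0,0,0]], spin=[0,0,0,0,0,0,0], jaw=[-0.3,-0.3,-0.3,0.5,1,1,1])

```text
t: 14.98
tool_pos: [0.4158, 0.1645, 0.1093]
ee_rot: [-3.142, 0.001, -3.015]
contact_force: [-0.1, -0.6, 5.8]
gripper_width: 0.051
```

>>> play_rows(xyz=[[0,0,-0.01],[0,0,-0.05],[0,0,-0.1],[0,0,-0.15],[0,0,-0.15],[0,0,-0.05],[0,0,0],[0,0,0]], spin=[0,0,0,0,0,0,0,0], jaw=[1,1,1,1,1,1,1,1])

```text
t: 15.98
tool_pos: [0.4143, 0.1642, 0.2605]
ee_rot: [-3.141, -0.003, -3.015]
contact_force: [-0.3, -0.7, -4.1]
gripper_width: 0.0512
```

Run:
```python
from h import *
s=snap("wrist","w13",(240,155,400,245),5);print(s["t"],s["tool_pos"],s["ee_rot"],s["contact_force"],s["ft_torque"],s["gripper_width"])
s=snap("side","d13",(240,80,340,180),6)
s=snap("scene","s13",(240,80,440,230),4)
```

```text
15.975 [0.41430087 0.16423509 0.26054311] [-3.14141869e+00 -2.54027724e-03 -3.01532699e+00] [-0.33862335 -0.71742094 -4.07015891] [-0.00761885 -0.06252191  0.00865189] 0.05121695692459882
```

View pics/d13.png

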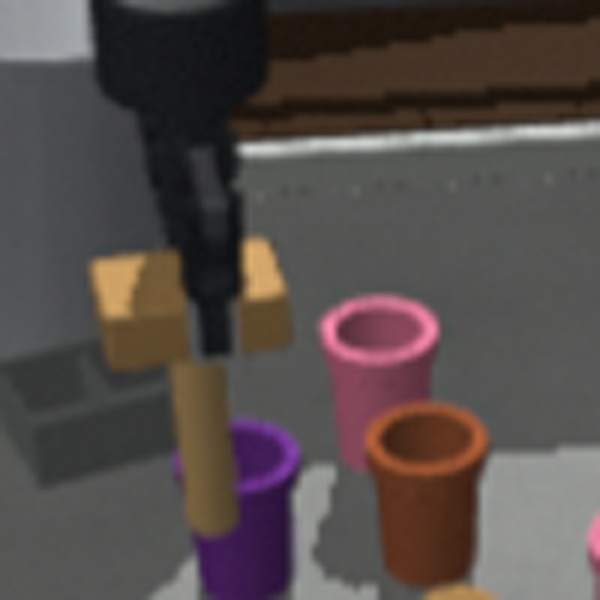

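View pics/w13.png

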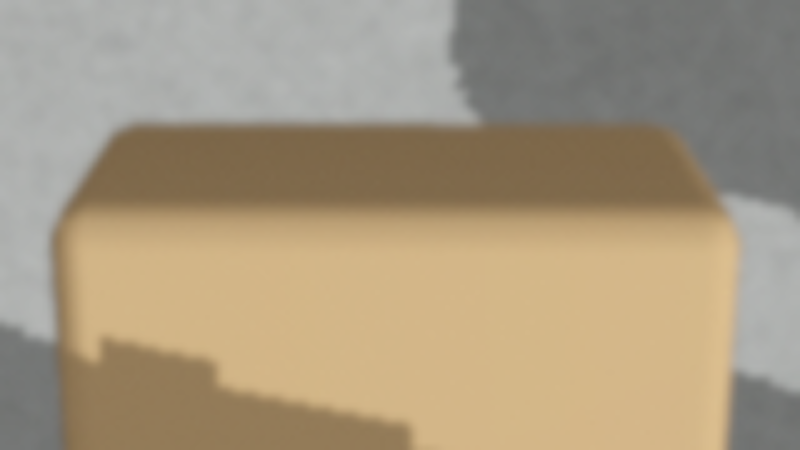

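View pics/s13.png

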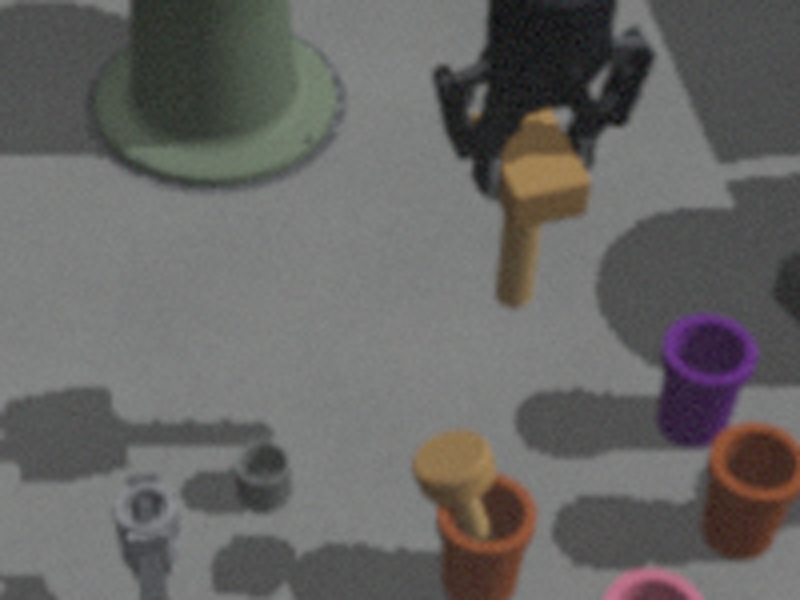

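Run:
```python
from h import *
f="pics/w12_full.png"
from lean import *
print("w12");fit((247.5,217),(388.7,217),(261,195),(376.5,195),None,None,(318.8,185.3))
fit((247.5,217),(388.7,217),(261,195),(376.5,195),None,None,None)
print("w13");fit((251.5,197.5),(387.3,197.5),(265,180),(375,180),None,None,None)
D=cam("side");S=cam("scene")
for a in (-4,-2,0,2,4):
    b=onz(D,(240+214/6,80+530/6),0.152); t=np.radians(a)
    P=np.array([b+np.array([np.sin(t)*l,0,np.cos(t)*l]) for l in (0,.08)]);q=(proj(D,P)-(240,80))*6;d=q[1]-q[0]
    print("side",a,(d[0]/d[1]*-165).round(1), b.round(3))
    b=onz(S,(240+516/4,80+298/4),0.152)
    P=np.array([b+np.array([np.sin(t)*l,0,np.cos(t)*l]) for l in (0,.08)]);q=(proj(S,P)-(240,80))*4;d=q[1]-q[0]
    print("scene",a,(d[0]/d[1]*-80).round(1),np.linalg.norm(d).round(1), b.round(3))
im=cv2.imread("pics/w13_full.png")[160:400,220:420];cv2.imwrite("pics/w13c.png",cv2.resize(im,None,fx=2.5,fy=2.5))
```

```text
w12
px,pz mm [ 2.  -6.1] lean deg 0.05 y mm -0.7 yaw -0.01
[[0.2, 1.3], [0.5, 1.2], [0.6, -1.9], [-1.3, -2.0], [-0.4, 1.4]]
px,pz mm [ 1.3 -8.5] lean deg -2.62 y mm -0.8 yaw 0.04
[[-0.2, 0.0], [0.8, 0.0], [0.5, -0.0], [-1.2, -0.1]]
w13
px,pz mm [ 6.1 -1.2] lean deg -2.61 y mm -0.2 yaw 0.04
[[0.3, 0.0], [0.5, -0.0], [-0.3, -0.0], [-0.7, -0.0]]
side -4 -29.6 [0.411 0.151 0.152]
scene -4 7.4 88.7 [0.414 0.165 0.152]
side -2 -22.3 [0.411 0.151 0.152]
scene -2 8.6 86.0 [0.414 0.165 0.152]
side 0 -15.0 [0.411 0.151 0.152]
scene 0 9.8 83.3 [0.414 0.165 0.152]
side 2 -7.8 [0.411 0.151 0.152]
scene 2 11.2 80.4 [0.414 0.165 0.152]
side 4 -0.6 [0.411 0.151 0.152]
scene 4 12.6 77.4 [0.414 0.165 0.152]
```

View pics/w13c.png

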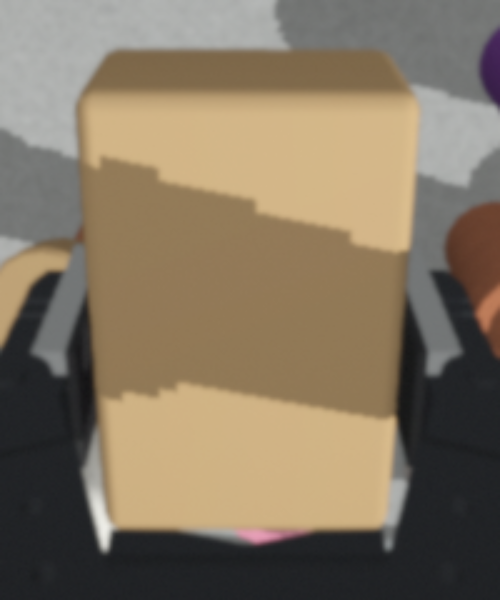

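Run:
```python
from lean import *
# rounded edges: use top-face silhouettes
def fit2(obs,th=None):
    def f(v):
        Rm,o=model(v)
        return np.concatenate([proj(C,Rm@np.array(P)+o)[0]-p for P,p in obs])
    r=least_squares(f,[0,-.01,0.,0,0]);print((r.x*[1e3,1e3,57.3,1e3,57.3]).round(2),r.fun.reshape(-1,2).round(1).tolist())
a=lambda x,y:(220+x/2.5,160+y/2.5)
X,Y,e=.042,.026,.001
# side silhouettes widest just below top; -x end top: shading boundary
fit2([((-X+e,-Y+e,.029),a(79,98)),((-X+e,Y-e,.029),a(418,98)),((X-.001,-Y+e,.03),a(108,528)),((X-.001,Y-e,.03),a(388,528)),((-X,-Y+e,.001),a(113,50)),((-X,Y-e,.001),a(388,50))])
fit2([((-X+e,-Y+e,.029),a(79,98)),((-X+e,Y-e,.029),a(418,98)),((X-.001,-Y+e,.03),a(108,528)),((X-.001,Y-e,.03),a(388,528))])
```

```text
[ 5.61  0.45 -1.11 -0.28  0.14] [[1.3, 0.2], [-0.4, 0.4], [1.3, 0.6], [-1.1, 0.7], [-0.7, -1.0], [-0.6, -0.9]]
[ 6.83 -0.63 -0.17 -0.39  0.04] [[-0.2, -0.2], [0.2, -0.2], [1.0, 0.2], [-1.0, 0.2]]
```

Run:
```python
from plan import *
rows((.624,-.113,.285),-3.13,8,1)
```

```text
max step mm 43.73419714594061 spin deg 0.8099999999999999
"xyz": [[-0.072, -0.126, -0.01], [-0.074, -0.124, -0.01], [-0.076, -0.124, -0.01], [-0.077, -0.122, -0.01], [-0.079, -0.121, -0.01], [-0.081, -0.12, -0.01], [-0.082, -0.119, -0.011], [-0.084, -0.118, -0.01]] "spin": [np.float64(0.009), np.float64(0.009), np.float64(0.009), np.float64(0.009), np.float64(0.009), np.float64(0.009), np.float64(0.009), np.float64(0.009)] "jaw": [1, 1, 1, 1, 1, 1, 1, 1] end [ 0.6239 -0.1129  0.2849] -3.1285
```

>>> play_rows(xyz=[[0,0,-0.07],[-0.036,-0.063,-0.01],[-0.036,-0.063,0],[-0.074,-0.124,0],[-0.076,-0.124,0],[-0.077,-0.122,0],[-0.079,-0.121,0],[-0.081,-0.12,0],[-0.082,-0.119,0],[-0.042,-0.059,0],[-0.042,-0.059,0],[0,0,0],[0,0,0]], spin=[0,0.005,0.004,0.009,0.009,0.009,0.009,0.009,0.009,0.005,0.004,0,0], jaw=[1,1,1,1,1,1,1,1,1,1,1,1,1])

```text
t: 17.75
tool_pos: [0.6238, -0.1123, 0.285]
ee_rot: [3.141, -0.002, -3.128]
contact_force: [0.0, -0.3, -3.6]
gripper_width: 0.0511
```

Run:
```python
from h import *
s=snap("wrist","w14");print(s["t"],s["tool_pos"].tolist(),s["ee_rot"].tolist(),s["contact_force"],s["gripper_width"])
```

```text
17.75 [0.6237994867761103, -0.11226998710350514, 0.2849547034099478] [3.140574934702755, -0.0019167212759418906, -3.1281639627319153] [ 0.02091315 -0.25816933 -3.56808984] 0.05108285304773832
```

View pics/w14.png

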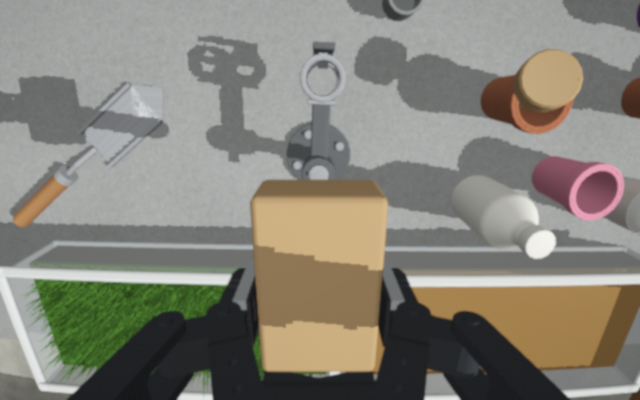

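The ring shows at about (324,78), with the arm running down to the post top at about (318,172) and the leaf housing at (324,46). I'll enlarge it.

Run:
```python
import cv2
im=cv2.imread("pics/w14_full.png")[35:185,280:370];cv2.imwrite("pics/w14c.png",cv2.resize(im[:72],None,fx=8,fy=8,interpolation=cv2.INTER_CUBIC));cv2.imwrite("pics/w14d.png",cv2.resize(im[75:],None,fx=8,fy=8,interpolation=cv2.INTER_CUBIC))
```

```text
(no output)
```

View pics/w14c.png

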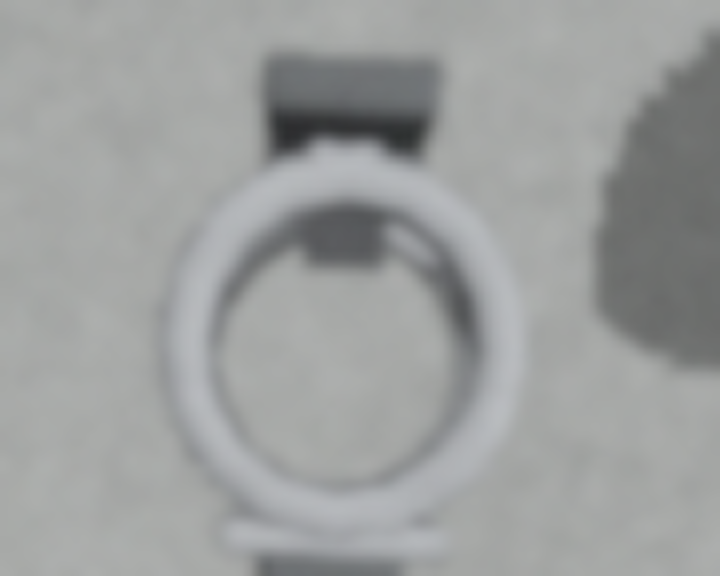

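View pics/w14d.png

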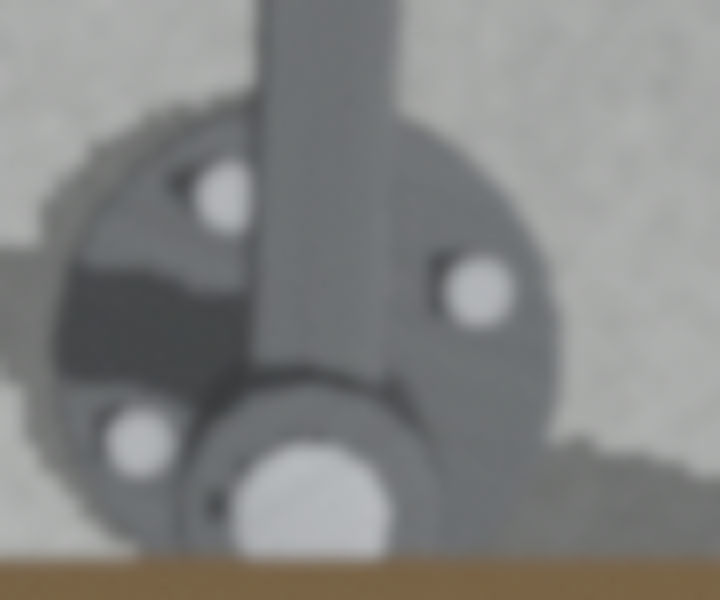

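Run:
```python
from h import *
s=dict(tool_pos=[0.6237994867761103,-0.11226998710350514,0.2849547034099478],ee_rot=[3.140574934702755,-0.0019167212759418906,-3.1281639627319153])
W=cam("wrist",s)
from scipy.optimize import least_squares
a=np.linspace(0,2*np.pi,73)
def circ(x,y,r,z=.125):return np.c_[x+r*np.cos(a),y+r*np.sin(a),0*a+z]
def ext(P):q=(proj(W,P)-(280,35))*8;return np.r_[q[:,0].min(),q[:,0].max(),q[:,1].min(),q[:,1].max()]
f=lambda v:np.r_[ext(circ(v[0],v[1],.0205,v[2]))-[163,524,155,530],ext(circ(v[0],v[1],.015,v[2]))-[213,482,200,488]]
for zf in (None,.125):
    g=(lambda v:f(v)) if zf is None else (lambda v:f([v[0],v[1],zf]))
    r=least_squares(g,[.53,-.11,.125],loss='soft_l1',f_scale=4);print(r.x.round(4),g(r.x).round(0))
print("post",onz(W,(280+312/8,35+75+518/8),.115))
T=T_tool(s);c=np.r_[r.x[:2],.125,1];print("ring in tool",(np.linalg.inv(T)@c).round(4))
```

```text
[ 0.5265 -0.1098  0.1153] [ 1.  3. -3.  3. -0. -4.  4. -4.]
[ 0.5269 -0.1098  0.125 ] [-3. 10. -9.  9. -3.  2.  0.  0.]
post [ 0.61644779 -0.11235176  0.115     ]
ring in tool [0.0965 0.0036 0.1601 1.    ]
```

>>> play_rows(xyz=[[0.05,0.002,0],[0.1,0.005,0],[0.1,0.005,0],[0.053,0.002,0.03],[0,0,0.06],[0,0,0.043],[0,0,0],[0,0,0]], spin=[0,0,0,0,0,0,0,0], jaw=[1,1,1,1,1,1,1,1])

```text
t: 18.8
tool_pos: [0.5339, -0.1098, 0.2464]
ee_rot: [-3.141, 0.001, -3.128]
contact_force: [0.3, 0.2, -2.8]
gripper_width: 0.0509
```

Run:
```python
from h import *
s=snap("side","d15",(295,180,375,255),8);print(s["t"],s["tool_pos"].tolist(),s["ee_rot"].tolist(),s["contact_force"],s["gripper_width"])
snap("scene","s15",(240,150,320,225),8)
```

```text
18.8 [0.5339290238888508, -0.10975671771170838, 0.24643441191745008] [-3.141391696282113, 0.000589922828319267, -3.128056145840779] [ 0.30436543  0.16925865 -2.83750368] 0.050926698653404545
```

View pics/d15.png

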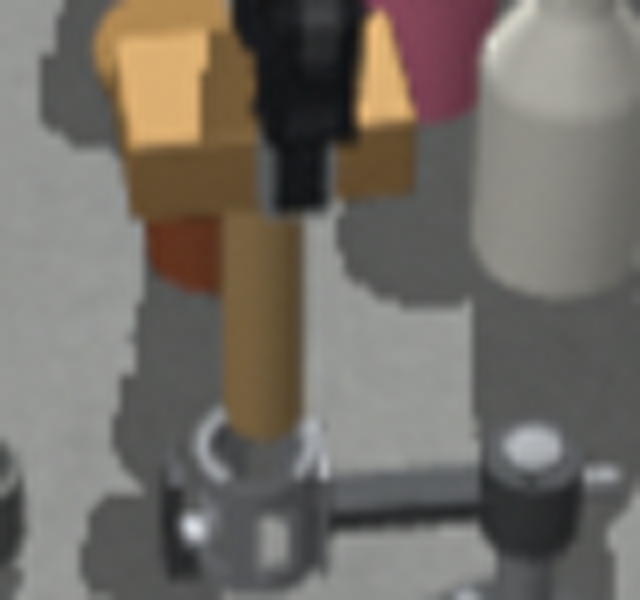

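View pics/s15.png

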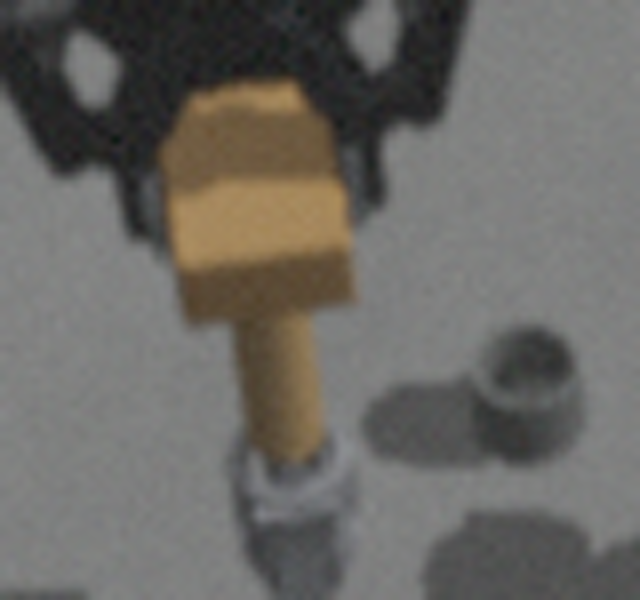

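>>> play_rows(xyz=[[0.003,0.003,0],[0,0,0.02],[0,0,0.01],[0,0,0.005],[0,0,0]], spin=[0,0,0,0,0], jaw=[1,1,1,1,1])

```text
t: 19.52
tool_pos: [0.5325, -0.1089, 0.2353]
ee_rot: [3.141, -0.0, -3.128]
contact_force: [0.1, -0.3, -3.5]
gripper_width: 0.0512
```

>>> play_rows(xyz=[[0,0,0.005],[0,0,0.005],[0,0,0]], spin=[0,0,0], jaw=[1,1,1])

```text
t: 19.9
tool_pos: [0.5325, -0.1089, 0.2323]
ee_rot: [3.141, -0.0, -3.128]
contact_force: [-0.1, 0.7, -3.5]
gripper_width: 0.0511
```

>>> play_rows(xyz=[[0,0,0.005],[0,0,0.005],[0,0,0]], spin=[0,0,0], jaw=[1,1,1])

```text
t: 20.27
tool_pos: [0.5325, -0.1089, 0.2293]
ee_rot: [3.141, -0.0, -3.128]
contact_force: [0.1, 0.8, -3.4]
gripper_width: 0.0508
```

>>> play_rows(xyz=[[0,0,0.005],[0,0,0.005],[0,0,0]], spin=[0,0,0], jaw=[1,1,1])

```text
t: 20.65
tool_pos: [0.5325, -0.1089, 0.2263]
ee_rot: [3.141, -0.0, -3.128]
contact_force: [-0.3, 0.1, -2.8]
gripper_width: 0.0512
```

>>> play_rows(xyz=[[-0.003,0,0.005],[0,0,0.005],[0,0,0]], spin=[0,0,0], jaw=[1,1,1])

```text
t: 21.02
tool_pos: [0.5335, -0.1089, 0.2233]
ee_rot: [3.141, -0.0, -3.128]
contact_force: [-0.1, -1.2, -3.1]
gripper_width: 0.0509
```

>>> play_rows(xyz=[[0,0,0.005],[0,0,0.005],[0,0,0]], spin=[0,0,0], jaw=[1,1,1])

```text
t: 21.4
tool_pos: [0.5334, -0.1089, 0.2203]
ee_rot: [3.141, -0.0, -3.128]
contact_force: [-0.4, -0.1, -3.6]
gripper_width: 0.0512
```

Run:
```python
from h import *
s=snap("side","d16",(295,190,375,265),8)
snap("scene","s16",(240,160,320,235),8)
```

```text
(no output)
```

View pics/d16.png

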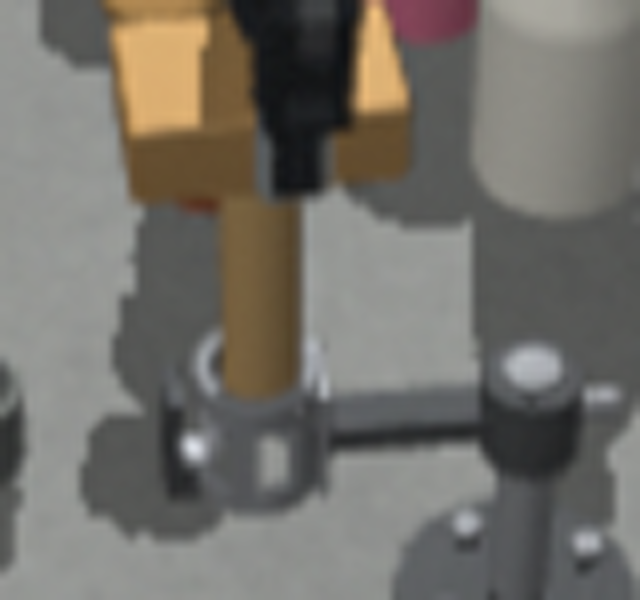

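View pics/s16.png

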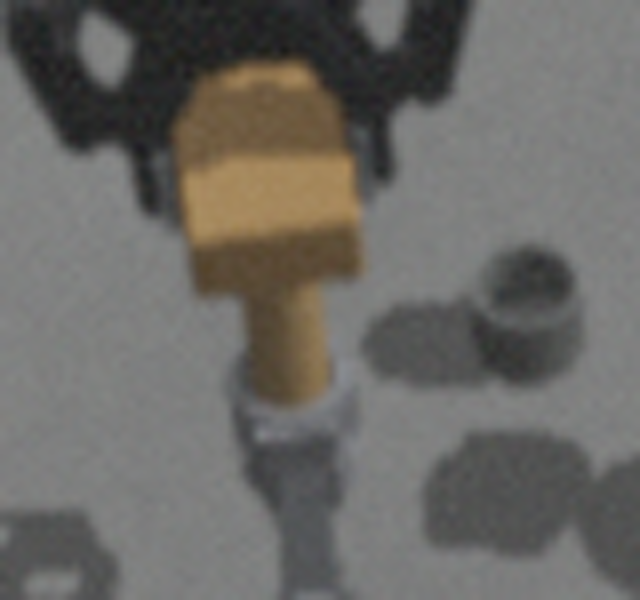

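Both views show the collar's near lip covering the handle, so the butt is inside the bore with no contact force. I'll go on down to the leaf.

>>> play_rows(xyz=[[0,0,0.005],[0,0,0.005],[0,0,0]], spin=[0,0,0], jaw=[1,1,1])

```text
t: 21.88
tool_pos: [0.5334, -0.1089, 0.2173]
ee_rot: [3.141, -0.0, -3.128]
contact_force: [0.5, -0.7, -3.1]
gripper_width: 0.0511
```

>>> play_rows(xyz=[[0,0,0.005],[0,0,0.005],[0,0,0]], spin=[0,0,0], jaw=[1,1,1])

```text
t: 22.25
tool_pos: [0.5334, -0.1089, 0.2143]
ee_rot: [3.141, -0.0, -3.128]
contact_force: [1.0, 0.4, -3.3]
gripper_width: 0.0514
```

>>> play_rows(xyz=[[0,0,0.005],[0,0,0.005],[0,0,0]], spin=[0,0,0], jaw=[1,1,1])

```text
t: 22.62
tool_pos: [0.5334, -0.1089, 0.2113]
ee_rot: [3.141, -0.0, -3.128]
contact_force: [0.3, -0.4, -3.7]
gripper_width: 0.0514
```

>>> play_rows(xyz=[[0,0,0.005],[0,0,0.005],[0,0,0]], spin=[0,0,0], jaw=[1,1,1])

```text
t: 23.0
tool_pos: [0.5334, -0.1089, 0.2083]
ee_rot: [3.141, -0.0, -3.128]
contact_force: [0.7, 0.2, -3.8]
gripper_width: 0.0511
```

>>> play_rows(xyz=[[0,0,0.005],[0,0,0.005],[0,0,0]], spin=[0,0,0], jaw=[1,1,1])

```text
t: 23.38
tool_pos: [0.5335, -0.1089, 0.2054]
ee_rot: [3.142, -0.0, -3.128]
contact_force: [0.4, -0.4, -3.9]
gripper_width: 0.0509
```

>>> play_rows(xyz=[[0,0,0.005],[0,0,0.005],[0,0,0]], spin=[0,0,0], jaw=[1,1,1])

```text
t: 23.75
tool_pos: [0.5337, -0.1091, 0.2026]
ee_rot: [-3.141, 0.0, -3.128]
contact_force: [-0.1, 0.3, -1.9]
gripper_width: 0.0511
```

>>> play_rows(xyz=[[0,0,0.005],[0,0,0.005],[0,0,0]], spin=[0,0,0], jaw=[1,1,1])

```text
t: 24.12
tool_pos: [0.5337, -0.1091, 0.1993]
ee_rot: [-3.141, 0.0, -3.128]
contact_force: [1.1, -1.5, -1.2]
gripper_width: 0.0512
```

>>> play_rows(xyz=[[0,0,0.005],[0,0,0.005],[0,0,0]], spin=[0,0,0], jaw=[1,1,1])

```text
t: 24.5
tool_pos: [0.5336, -0.1091, 0.1961]
ee_rot: [-3.141, 0.0, -3.128]
contact_force: [1.7, -1.5, -1.2]
gripper_width: 0.0509
```

>>> play_rows(xyz=[[0,0,0.008],[0,0,0.008],[0,0,0.008],[0,0,0]], spin=[0,0,0,0], jaw=[1,1,1,1])

```text
t: 25.0
tool_pos: [0.5333, -0.109, 0.1885]
ee_rot: [-3.142, -0.001, -3.128]
contact_force: [1.9, -1.5, -3.0]
gripper_width: 0.0513
```

>>> play_rows(xyz=[[0,0,0.008],[0,0,0.008],[0,0,0.008],[0,0,0]], spin=[0,0,0,0], jaw=[1,1,1,1])

```text
t: 25.5
tool_pos: [0.5333, -0.1089, 0.1813]
ee_rot: [3.142, -0.001, -3.128]
contact_force: [3.0, -2.5, -4.2]
gripper_width: 0.0514
```

>>> play_rows(xyz=[[-0.001,-0.002,0.006],[0,0,0.01],[0,0,0.01],[0,0,0.01],[0,0,0]], spin=[0,0,0,0,0], jaw=[1,1,1,1,1])

```text
t: 26.12
tool_pos: [0.5335, -0.1094, 0.1703]
ee_rot: [3.141, -0.001, -3.128]
contact_force: [3.9, 0.6, -5.2]
gripper_width: 0.0514
```

Run:
```python
from h import *
s=snap("side","d17",(295,190,375,265),8);print(s["contact_force"],s["ft_torque"],s["ee_rot"])
```

```text
[ 3.88855459  0.6401192  -5.19351867] [-0.09922755 -0.83356962 -0.0050188 ] [ 3.14100010e+00 -9.76163890e-04 -3.12840449e+00]
```

View pics/d17.png

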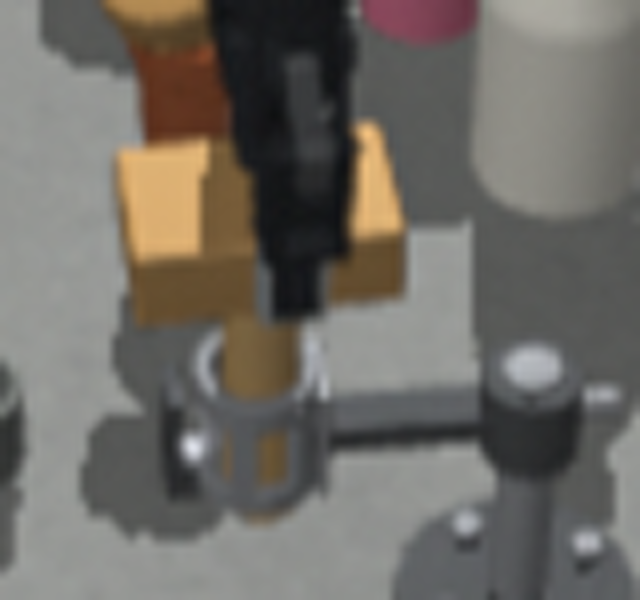

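>>> play_rows(xyz=[[-0.002,0,0.008],[0,0,0.012],[0,0,0.012],[0,0,0.012],[0,0,0.012],[0,0,0]], spin=[0,0,0,0,0,0], jaw=[1,1,1,1,1,1])

```text
t: 26.92
tool_pos: [0.534, -0.1095, 0.1534]
ee_rot: [3.141, -0.001, -3.129]
contact_force: [1.5, -0.5, -3.4]
gripper_width: 0.0512
```

>>> play_rows(xyz=[[0,0,0.012],[0,0,0.012],[0,0,0.012],[0,0,0]], spin=[0,0,0,0], jaw=[1,1,1,1])

```text
t: 27.42
tool_pos: [0.5342, -0.1095, 0.1428]
ee_rot: [3.141, -0.001, -3.128]
contact_force: [0.5, -0.7, -3.5]
gripper_width: 0.0507
```

Run:
```python
from h import *
s=snap("side","d18",(295,190,375,265),8);print(s["contact_force"],s["ft_torque"],s["ee_rot"])
snap("scene","s18",(240,160,320,235),8)
```

```text
[ 0.50017123 -0.71560473 -3.53813392] [-0.17427723 -0.29073926 -0.07688852] [ 3.14135127e+00 -6.51093305e-04 -3.12846386e+00]
```

View pics/d18.png

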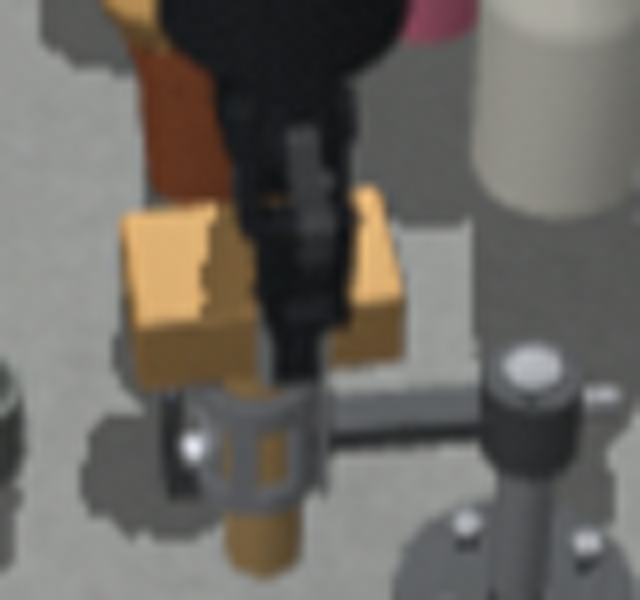

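View pics/s18.png

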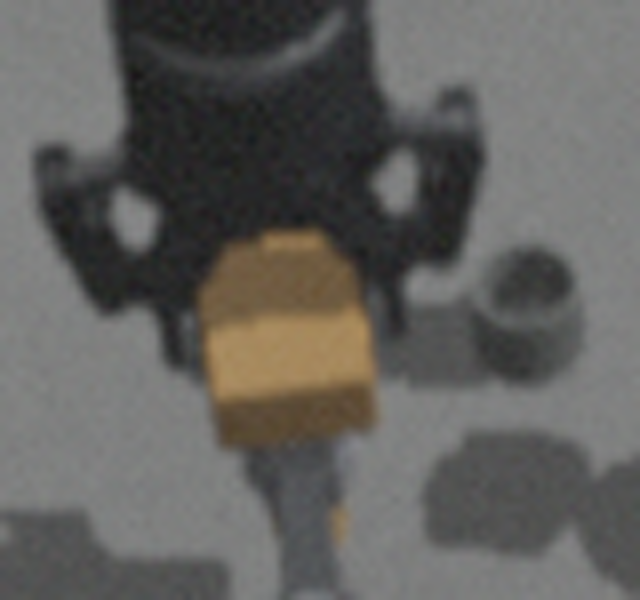

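>>> play_rows(xyz=[[0,0,0.012],[0,0,0.012],[0,0,0.012],[0,0,0.006],[0,0,0]], spin=[0,0,0,0,0], jaw=[1,1,1,1,1])

```text
t: 28.15
tool_pos: [0.5344, -0.1095, 0.1305]
ee_rot: [3.141, -0.0, -3.128]
contact_force: [0.4, -0.5, -2.4]
gripper_width: 0.0513
```

>>> play_rows(xyz=[[0,0,0.006],[0,0,0]], spin=[0,0], jaw=[1,1])

```text
t: 28.4
tool_pos: [0.5344, -0.1095, 0.1289]
ee_rot: [3.141, -0.0, -3.128]
contact_force: [1.5, -0.2, -1.4]
gripper_width: 0.0511
```

>>> play_rows(xyz=[[0,0,0.005],[0,0,0]], spin=[0,0], jaw=[1,1])

```text
t: 28.65
tool_pos: [0.5344, -0.1095, 0.1276]
ee_rot: [3.142, -0.0, -3.128]
contact_force: [0.6, -0.2, -1.6]
gripper_width: 0.0507
```

>>> play_rows(xyz=[[0,0,0.005],[0,0,0]], spin=[0,0], jaw=[1,1])

```text
t: 28.9
tool_pos: [0.5344, -0.1095, 0.126]
ee_rot: [3.142, -0.0, -3.128]
contact_force: [1.3, -0.5, -1.2]
gripper_width: 0.051
```

>>> play_rows(xyz=[[0,0,0.003],[0,0,0]], spin=[0,0], jaw=[1,1])

```text
t: 29.15
tool_pos: [0.5345, -0.1095, 0.1254]
ee_rot: [-3.142, 0.0, -3.128]
contact_force: [-0.4, -0.0, 0.5]
gripper_width: 0.0509
```

>>> play_rows(xyz=[[0,0,0.003],[0,0,0]], spin=[0,0], jaw=[1,1])

```text
t: 29.4
tool_pos: [0.5345, -0.1095, 0.1245]
ee_rot: [-3.142, 0.0, -3.128]
contact_force: [0.7, 0.3, 3.1]
gripper_width: 0.051
```

>>> play_rows(xyz=[[0,0,0.003],[0,0,0]], spin=[0,0], jaw=[1,1])

```text
t: 29.65
tool_pos: [0.5345, -0.1096, 0.1244]
ee_rot: [-3.141, 0.0, -3.128]
contact_force: [-2.1, 0.8, 8.5]
gripper_width: 0.0511
```

Run:
```python
from h import *
s=snap("side","d19",(300,205,360,265),10);print(s["contact_force"],s["ft_torque"],s["tool_pos"])
snap("scene","s19",(240,160,320,235),8)
```

```text
[-2.06101791  0.79568655  8.45370487] [0.14215845 0.49479977 0.0114457 ] [ 0.53453945 -0.10955192  0.12436257]
```

View pics/d19.png

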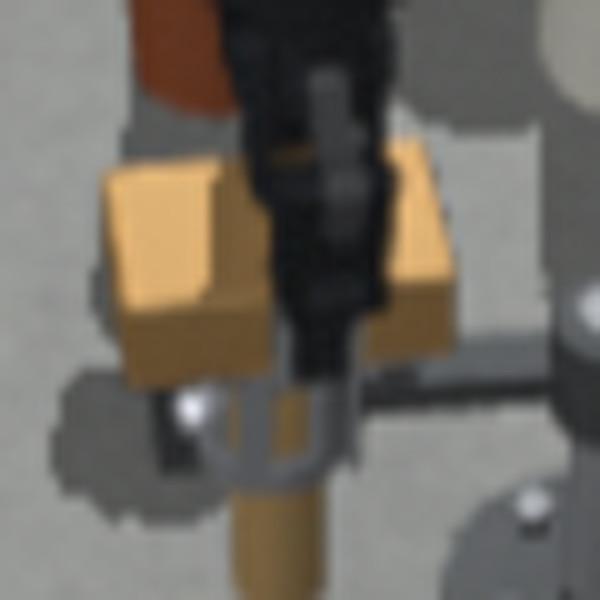

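View pics/s19.png

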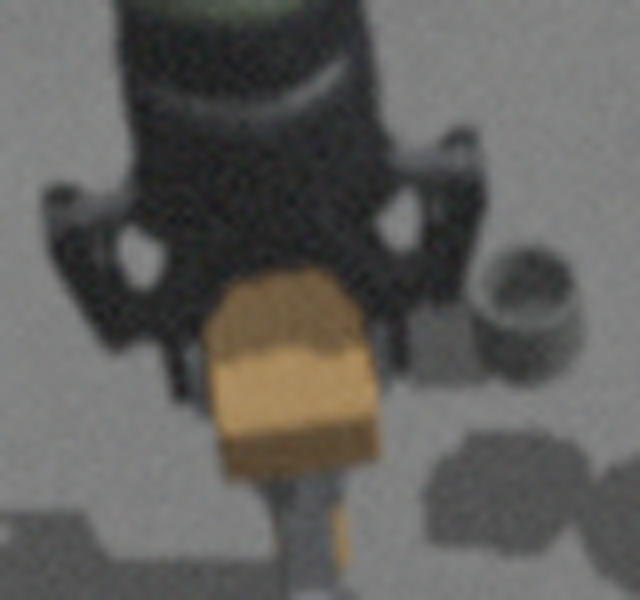

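>>> play_rows(xyz=[[0,0,0.003],[0,0,0]], spin=[0,0], jaw=[1,1])

```text
t: 30.0
tool_pos: [0.5346, -0.1096, 0.1243]
ee_rot: [-3.141, 0.001, -3.128]
contact_force: [-3.5, 1.6, 15.2]
gripper_width: 0.0512
```

>>> play_rows(xyz=[[0,0,0],[0,0,0],[0,0,0],[0,0,0]], spin=[0,0,0,0], jaw=[-0.35,-0.35,-0.35,-0.35])

```text
t: 30.5
tool_pos: [0.5343, -0.1095, 0.1224]
ee_rot: [3.141, -0.0, -3.128]
contact_force: [-0.1, -0.1, -0.3]
gripper_width: 0.0578
```

Run:
```python
from h import *
s=snap("side","d20",(300,205,360,265),10);print(s["contact_force"],s["ft_torque"],s["tool_pos"])
snap("wrist","w20",(220,160,420,400),2.5)
```

```text
[-0.12933369 -0.09339115 -0.31327691] [ 0.01032408  0.02468207 -0.02918084] [ 0.5342838  -0.10950179  0.12238478]
```

View pics/d20.png

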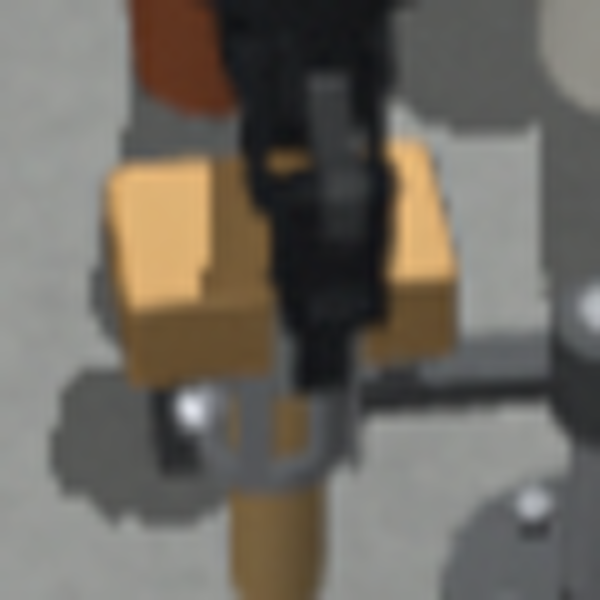

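View pics/w20.png

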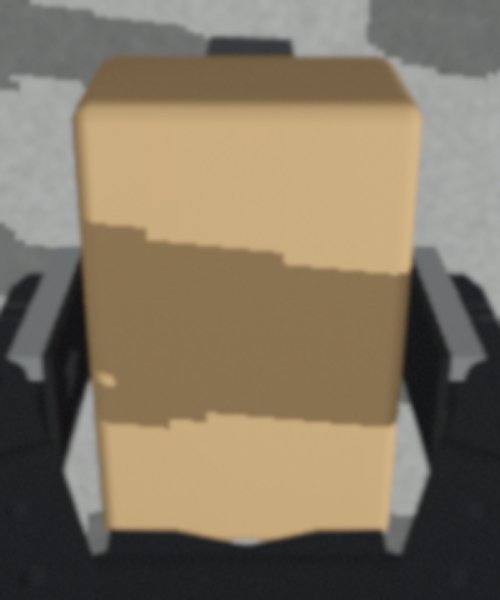

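>>> play_rows(xyz=[[0,0,0],[0,0,0],[0,0,-0.05],[0,0,-0.1],[0,0,-0.1],[0,0,0],[0,0,0]], spin=[0,0,0,0,0,0,0], jaw=[-0.7,-0.7,-0.7,-0.7,-0.7,-0.7,-0.7])

```text
t: 31.48
tool_pos: [0.5343, -0.1095, 0.1978]
ee_rot: [-3.142, 0.0, -3.128]
contact_force: [-0.2, -1.1, -0.2]
gripper_width: 0.0723
```

Run:
```python
from h import *
s=snap("side","d21",(300,205,360,265),10);print(s["t"],s["contact_force"],s["tool_pos"])
snap("wrist","w21",(220,100,420,300),3)
snap("scene","s21",(240,160,320,235),8)
```

```text
31.475 [-0.21617427 -1.07260006 -0.24466958] [ 0.53427822 -0.10948926  0.19777056]
```

View pics/d21.png

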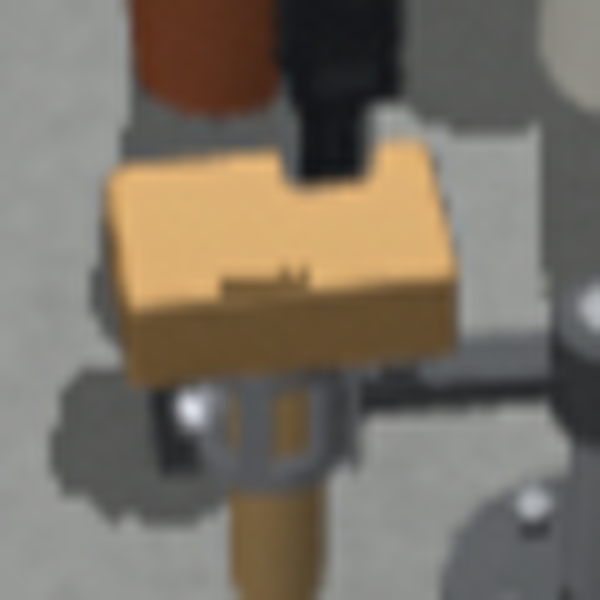

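View pics/w21.png

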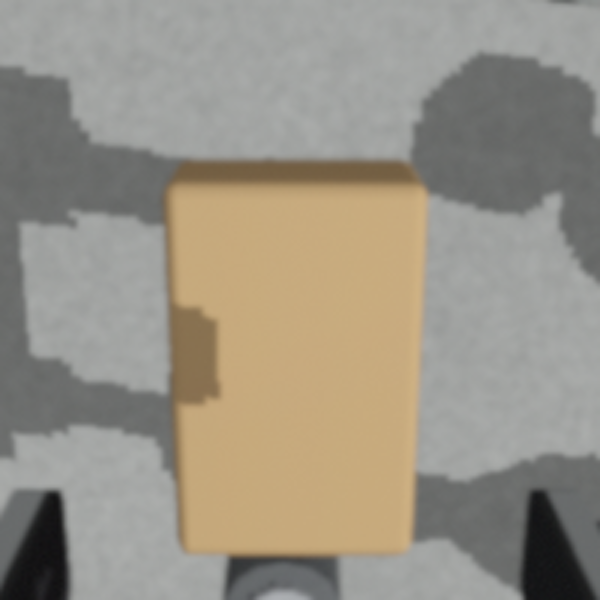

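View pics/s21.png

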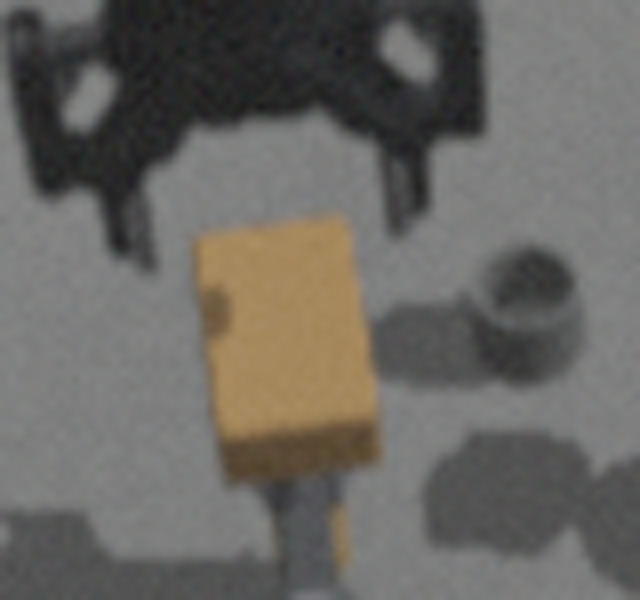

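Run:
```python
from h import *
D=cam("side");S=cam("scene");W=cam("wrist",dict(tool_pos=[.53427822,-.10948926,.19777056],ee_rot=[-3.142,0,-3.128]))
e=.001;X,Y=.042-e,.026-e
c=np.array([(-X,Y,.03),(X,Y,.03),(X,-Y,.03),(-X,-Y,.03),(-X,-Y,0),(X,-Y,0)])
hd=np.array([(107,170),(427,142),(457,280),(130,305),(137,384),(456,356)])/10+(300,205)
cs=np.array([(-X,-Y,.03),(-X,Y,.03),(X,Y,.03),(X,-Y,.03),(X,-Y,0),(X,Y,0)])
hs=np.array([(195,240),(347,216),(380,422),(222,442),(230,482),(382,462)])/8+(240,160)
cw=np.array([(-X,-Y,.03),(-X,Y,.03),(X,Y,.03),(X,-Y,.03)])
hw=np.array([(168,187),(427,187),(414,554),(183,554)])/3+(220,100)
def g(v,cams):
    Rm=R.from_euler('ZYX',v[3:]).as_matrix()
    return np.concatenate([(proj(k,m@Rm.T+v[:3])-p).ravel() for k,m,p in cams])
for nm,cams in dict(side=[(D,c,hd)],wrist=[(W,cw,hw)],scene=[(S,cs,hs)],all=[(W,cw,hw),(S,cs,hs),(D,c,hd)]).items():
    r=least_squares(g,[.528,-.11,.125,0,0,0],args=(cams,));print(nm,r.x[:3].round(4),np.degrees(r.x[3:]).round(1),np.abs(r.fun).max().round(2))
```

```text
side [ 0.5323 -0.1016  0.1123] [-0.3 -0.3 -0.1] 0.49
wrist [ 0.5288 -0.1096  0.1258] [ 0.9 -0.1  0.4] 0.69
scene [ 0.5003 -0.1084  0.0846] [ 0.5  4.9 -0.2] 0.55
all [ 0.5307 -0.1096  0.1224] [ 0.8 -1.2  0.3] 1.33
```

The wrist fit puts the underside at z=0.126, level within 0.4°. I'll close the jaws above it and press very gently on top to confirm it is home.

>>> play_rows(xyz=[[0.01,0,0],[0.009,0,0],[0,0,0],[0,0,0],[0,0,0],[0,0,0],[0,0,0.04],[0,0,0.05],[0,0,0.03],[0,0,0.01],[0,0,0]], spin=[0,0,0,0,0,0,0,0,0,0,0], jaw=[1,1,1,1,1,1,1,1,1,1,1])

```text
t: 33.0
tool_pos: [0.5287, -0.1096, 0.1584]
ee_rot: [3.141, -0.0, -3.128]
contact_force: [0.2, 0.2, 0.6]
gripper_width: 0.0
```

>>> play_rows(xyz=[[0,0,0.003],[0,0,0]], spin=[0,0], jaw=[1,1])

```text
t: 33.25
tool_pos: [0.529, -0.1097, 0.1581]
ee_rot: [-3.141, 0.001, -3.128]
contact_force: [-0.2, -0.1, -0.2]
gripper_width: -0.0001
```

>>> play_rows(xyz=[[0,0,0.003],[0,0,0]], spin=[0,0], jaw=[1,1])

```text
t: 33.5
tool_pos: [0.5287, -0.1096, 0.1569]
ee_rot: [-3.142, 0.0, -3.128]
contact_force: [-0.7, -0.8, 0.4]
gripper_width: -0.0
```

>>> play_rows(xyz=[[0,0,0.003],[0,0,0]], spin=[0,0], jaw=[1,1])

```text
t: 33.75
tool_pos: [0.5287, -0.1096, 0.1559]
ee_rot: [3.142, -0.0, -3.128]
contact_force: [0.2, 0.4, 0.4]
gripper_width: -0.0
```

>>> play_rows(xyz=[[0,0,0.003],[0,0,0]], spin=[0,0], jaw=[1,1])

```text
t: 34.0
tool_pos: [0.5288, -0.1097, 0.1551]
ee_rot: [-3.142, 0.0, -3.128]
contact_force: [-0.2, -0.0, -0.9]
gripper_width: 0.0001
```

>>> play_rows(xyz=[[0,0,0.003],[0,0,0]], spin=[0,0], jaw=[1,1])

```text
t: 34.25
tool_pos: [0.5288, -0.1097, 0.155]
ee_rot: [-3.141, 0.0, -3.128]
contact_force: [-2.4, -0.3, 6.3]
gripper_width: -0.0001
```

Contact came at exactly z=0.155, which is 0.125 + 0.030, so the head is home. I'll retreat clear.

>>> play_rows(xyz=[[0,0,-0.02],[0,0,-0.1],[0,0,-0.15],[0,0,-0.15],[0,0,0],[0,0,0]], spin=[0,0,0,0,0,0], jaw=[1,1,1,1,1,1])

```text
t: 35.0
tool_pos: [0.5285, -0.1095, 0.2797]
ee_rot: [3.141, -0.0, -3.128]
contact_force: [-0.4, 0.5, -1.2]
gripper_width: 0.0
```

Run:
```python
from h import *
s=snap("side","d22",(230,110,390,290),3.3);print(s["t"],s["contact_force"],s["tool_pos"])
snap("scene","s22")
```

```text
35.0 [-0.39379679  0.4794628  -1.20935871] [ 0.52849066 -0.10951762  0.27973154]
```

View pics/d22.png

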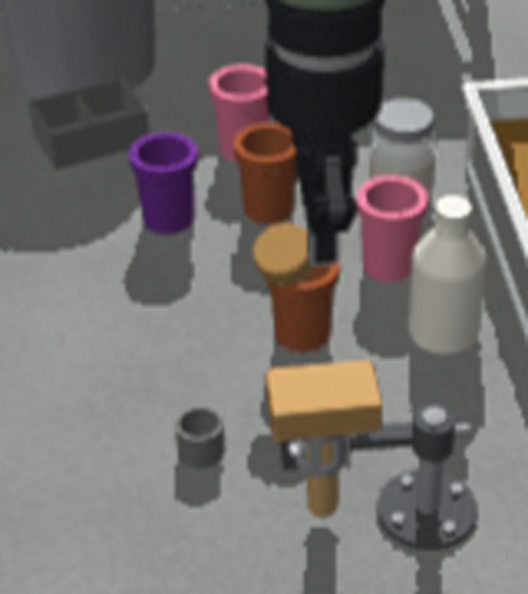

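View pics/s22.png

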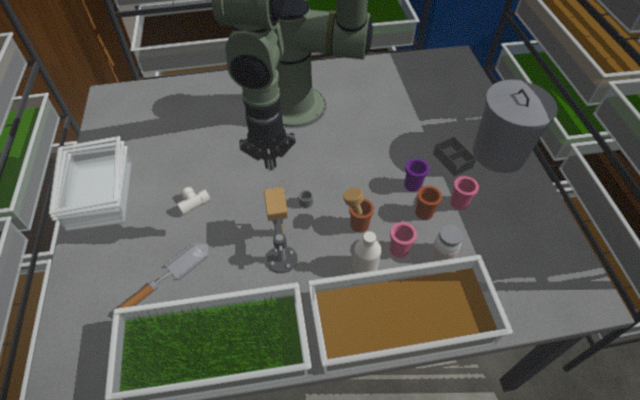

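The tamper hangs in the ring with its head on the collar at scene (276,203). The pot stands at (428,202), the other objects are where they were, and the gripper is clear.

Run:
```python
from cell import *
print(sign_off())
```

```text
the job is handed in; nothing more can be done
None
```

The tamper is back in the tool ring: handle through the ring, head seated on the collar, and let go. I handed the job in at about 35 s of the 51 s allowed.

**What I did:**
- **Straightening:** The gripper can't tilt, so I lifted the tamper out still leaning about 15°. I pressed its butt on the bare bench and dragged the head over until it stood upright. Then I let it settle free and gripped it again vertical.
- **Finding the hole:** I located the ring with the wrist camera and lowered the handle in small steps while watching the force. The butt entered without touching the rim, and lateral force in the bore stayed under about 5 N.
- **Seating:** The head stopped on the collar at about 12 N. I pressed on to about 19 N before letting go.

**Last checks:**
- **Head height:** A light press on the head with the closed fingers met it at z = 0.155 m, which is exactly the collar height plus the head thickness.
- **Level:** The wrist and side camera fits put the head level within about 0.4°. The scene camera alone and the combined fit disagreed by up to 5°. I put that down to the scene view fixing the pose poorly.
- **Spring:** I felt only about 2.5 N while passing it, less than the 4 to 15 N expected. The pictures do show the handle through both rings.
- **Everything else:** By eye in the final pictures, the pot and the other objects are where they were, and the robot touches nothing. I did not measure the pot's position again.

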